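# Scan a battery pack with the clamped trigger scanner and file it in the outfeed rack

## Robot

A 7-joint arm with a two-finger parallel gripper is mounted at the origin on the work surface. World frame = base frame: x ahead of the robot, y to its left, z up, the work surface at z = 0. Lengths are in mm, angles in rad, forces in N, time in s.
With the tool pointing down it reaches from about 400 to 875 mm from the base axis. Payload 4.4 kg.
Tool frame: the origin (TCP) lies midway between the tips of the shut fingers; the grasp point (between the pads) lies 19 mm behind it; y points along the fingers, z is the direction in which the jaws open and shut, and the axes are right-handed (so a half turn about y gives the same grasp; the last joint's range is limited). The gripper opens to 85 mm and grips with 20 to 120 N. Pads are 22 mm wide; open, the fingers measure 114 mm over their backs; the gripper's body (76 mm by 85 mm) begins 54 mm behind the grasp point. The pads swing forward as they close: fully open they stand 13 mm farther back than shut.
Start: joints at [1.106, 0.628, 0.038, 1.517, -0.027, 0.996, -0.02], TCP at [252.431, -598.996, 231.313] pointing down, gripper open.
Joint ranges: [-3.06, 3.06], [-0.37, 2.12], [-1.25, 1.32], [0.18, 2.47], [-1.1, 4.24], [0.23, 1.98], [-2.94, 2.94]. Speed limits (rad/s): [2.57, 2.57, 3.14, 3.14, 3.14, 3.14, 3.14].

## Interface

Orientations are given as [roll, pitch, yaw] about the fixed x, y, z axes, in that order (R = Rz(yaw) Ry(pitch) Rx(roll)).
In Python, from plant import env gives the robot as it stands.
- The arm moves only by the tool apply_moves, never from a script. Its argument "steps" is a list of rows, each an object of numbers: "grip": the opening, from 0 (shut) to 1 (fully open); "tx", "ty", "tz": the shift along the world's x, y, z in units of 40 mm (1.0 is 40 mm); "rx", "ry", "rz": the turn, a rotation vector about the world's x, y, z in units of 6 degrees (1.0 is 6 degrees). In form: [{"grip": .., "tx": .., "ty": .., "tz": .., "rx": .., "ry": .., "rz": ..}, ...]. A call has 1 to 8 rows; each row shifts and turns the pose as measured when the row begins; what a row does not reach is not made up. A row lasts 1/12 s, in which the tool goes at most 41.7 mm and 7.16 degrees, less where a joint would pass 70% of its speed; a pose out of reach is approached as far as the arm can. A call is refused whole if a number of a shift passes 1 or a number of a turn 1, either way. A call with a gripper value outside its range is refused whole. The fingers move at their own pace and stop on an object; "force" is the grip in N (left out, the last holds). Time passes only in rows, so rows that do not move let the fingers close. It gives the time, the measured TCP pose, the force and the opening at its end, in the units of the state.
- env.sense(): the state, without advancing time (a new reading comes with each control period).
- env.grab_frame(name): name is "scene" or "side" or "wrist"; returns the picture (420x560x3 uint8, blue, green, red); there is no depth.
- env.camera_model(name): a dict with "fx", "fy", "cx", "cy" (pixels), "T" (4x4, takes a point from camera to world coordinates); the wrist camera has in their place "mount" (4x4, takes a point from camera to tool coordinates, whose origin is the TCP and whose axes are the tool frame's). Camera axes: x right, y up, looking along -z (the intrinsics and any distortion apply to the point x, -y, -z); pixel columns grow to the right and rows downward; lengths in mm; the calibration is good to about 2 mm. A picture is of the moment at which its call begins: read the wrist's pose just before it. camera_model takes no time and is no camera call.
- env.close_job(): hands the job in, once; it reports no verdict.
Trained networks look in the newest picture that a camera, given by its name, has taken for a name from the list of things; names that differ only in an ending like _2 or _b are one class to them, and where a whole thing is asked for, a point or a joint stands for the part that bears it (a point fixed in the world has none). Each returns a list of dicts, best first, with "score" (0 to 1); they miss things now and then, are a little off and sometimes report something else, mostly with a low value. They report only what shows in the picture. A call takes as long as a camera call. They do not tell look-alikes from the thing itself.
- env.boxes_of(target, camera): "extent" ([left, top, width, height] in pixels, round what is visible of it).
- env.regions_of(target, camera): "region" (420x560 bool, what is visible of it) and "extent" ([left, top, width, height] in pixels, round what is visible of it).
- env.landmark_of(target, camera): "position" ([column, row] in pixels: a listed point, or the origin of a listed thing).
The state is a dict: "time": time; "joints": joint angles; "joint_vel": joint speeds; "joint_efforts": joint torques, N m; "eef_pos": TCP position; "orientation": TCP orientation; "ft_force": force on the tool from outside, world axes, zero at the start; "ft_torque": the same for the moment, N m; "gripper_width": finger opening in mm.
Only numpy, scipy, OpenCV 4.12 (cv2) and the standard library are available. Lean on these libraries where they do the work, as an engineer would, in place of code of your own. Each camera call takes 0.05 s, during which the arm holds its last target. There are 200 camera calls.

## Task

Lay the green battery pack on the blue sloped rest in front of the scanner, label up and centred, with its black end down against the lip, let go of it, then squeeze the scanner's orange trigger fully home against the grip for a moment and let it spring back. Then take the pack off the rest and set it down, label up, centred lengthwise in the free bay of the outfeed rack between the white cheeks (either end first). Leave the yellow packs and the other things on the bench where they are.

Things in the scene. Friction and masses are not known exactly. Their poses are not given: they have to be found in the camera images.
- pack: Green two-cell battery pack: 52 long (x) x 37 wide (y) x 19 mm high, 0.08 kg. Origin at the centre of its underside; z up through the white bar-code label on top; x along its length to its black end. It starts flat in one of the tray's three places; rails 4 mm off its ends, so there grip it across its 37 mm width.
- pack_cap (a point): Centre of the pack's black end face, 26 mm from its middle along its x, half way up its height.
- rest: Blue plate, 30 mm wide (x), tilted 25 degrees to the scanner, on its base. Origin: on the slope, 85 mm above the table, where the middle of the pack's underside lies when its black end touches the lip; z normal to the slope, y down the slope to the lip. Plate y -20 to +26 mm, then the lip, 6 mm high and thick. The pack lies along y, overhanging 6 mm at the upper end and 3.5 mm each side.
- scanner: Scanning station, fixed: base 150 x 270 x 10 mm, origin under it on the table, z up. A pistol-shaped scanner is clamped on its side: head x 7 to 53, y 40 to 135, top z 116 mm, window facing -y to the rest at (30, -85, 85); the black grip runs level from the head to -x.
- grip_mid (a point): Middle of the scanner's grip behind the trigger's tip. The grip is a level bar along the scanner's x (from x = -97 to the head), 28 mm thick in y, 30 mm high, axis 80 mm above the table; free below, above and at its sides. Axes as scanner.
- trigger_pad (a point): Where to squeeze: mid plane of the orange lever, 40 mm from its hinge. The lever is 52 long, 8 thick, 18 mm high, in front (-y) of the grip, hinged at the head end about the vertical. Pinch lever and grip together from above along the scanner's y: 52 mm over both at rest, 40 mm squeezed home.
- trigger (a joint): Angle of the trigger: 0 at rest, 0.30 rad squeezed home; a spring (4 N at rest to 10 N squeezed, at the pad) returns it.
- turntable: Round white turntable (locked), 224 mm across and 12 mm high, carrying the tray; origin at the centre of its underside. Tray floor at z = 18 mm; two blue rails run along y at x = +-32.5 mm, 5 mm thick, tops at z = 44 mm. Three packs lie between the rails, about 72 mm apart along y.
- rack: Outfeed rack, fixed: round dark base 164 mm across, origin at the centre of its underside. Two raised bays side by side at y = +27 mm (free) and y = -27 mm (taken by a yellow pack); white cheeks at y = -54, 0 and +54 mm, 6 mm thick, 36 mm long in x, tops at z = 77 mm.
- bay (a point): Middle of the free bay's floor, 45 mm above the table, axes as rack. The floor is a bar 36 mm long (x) and 24 mm wide; the clear width between the cheeks is 48 mm and they rise 32 mm above the floor. A pack lies lengthwise along x, its ends overhanging 8 mm at each side, so it is best held by its ends.
- yellow_a: Yellow pack of the same size in the tray; leave it.
- yellow_b: Yellow pack of the same size in the tray; leave it.
- yellow_c: Yellow pack of the same size in the rack's other bay; leave it.
- tape: Roll of green tape lying flat, 90 mm across, 24 mm high; origin under its middle. Leave it.
- cleaner: Blue bottle, 56 mm across, 150 mm high; origin under its middle. Leave it.
- jar: Small amber jar, 52 mm across, 55 mm high; leave it.
- feeler: Flat steel gauge, 85 x 22 x 10 mm; leave it.
There are look-alikes about, which are no part of the job. What is shaped like the rack but turquoise is not meant.

How it is judged:
By the outcome, as a careful person would: the job done as asked, in the order asked, and still so for the second after the job is handed in, with the robot touching nothing.
It also fails if it takes over 69 s, if anything falls off the work surface, if the arm or the gripper's body presses on something with over 40 N, if the wrist force passes 120 N, or if a joint passes its speed limit or range.

## Working session

There is one attempt and no reset: what is moved stays moved. The work goes in short steps, Python scripts to look and compute and a tool call to move; the robot and the scene stay as the last step left them, time stands still between calls to the robot, and variables do not carry over. Pictures are saved under pics/ and viewed, about 8 in all and at most 12, crops included, and the job is handed in when it is done.

Besides the shell and the picture viewer there is one more tool, called after "Request:" as name(argument=value, ...) on one line, values as JSON. apply_moves: Moves the arm, as the interface text tells. Its arguments: {"type":"object","properties":{"steps":{"type":"array","items":{"type":"object","properties":{"grip":{"type":"number"},"tx":{"type":"number"},"ty":{"type":"number"},"tz":{"type":"number"},"rx":{"type":"number"},"ry":{"type":"number"},"rz":{"type":"number"}}}},"force":{"type":"number"}},"required":["steps"]}

```bash
ls; mkdir -p pics
python3 - <<'E'
from plant import env
import cv2,numpy as np
s=env.sense();print(s)
for c in("scene","side"):
    m=env.camera_model(c);print(c,{k:(np.round(v,3).tolist() if k=="T" else v) for k,v in m.items()})
    f=env.grab_frame(c);cv2.imwrite(f"pics/{c}0.png",f)
    for t in("pack","rest","scanner","grip_mid","trigger_pad","turntable","rack","bay","pack_cap"):
        print(c,t,[(np.round(d["position"]).tolist(),round(d["score"],2)) for d in env.landmark_of(t,c)])
print(env.camera_model("wrist"));print(env.sense()["time"])
E
```

```text
pics
{'time': 0.0, 'joints': array([ 1.10617427,  0.6293041 ,  0.0384212 ,  1.51842417, -0.02699466,
        0.9963065 , -0.01999977]), 'joint_vel': array([ 7.40038777e-04,  2.37757154e-03,  2.56032673e-04, -6.25951934e-04,
       -8.18163510e-04, -4.23240147e-05,  2.23590212e-03]), 'joint_efforts': array([-7.98371570e-05, -5.63396358e+01,  1.22617476e+00, -1.93441880e+01,
        1.09839201e-02,  1.05051475e-02, -1.39517778e-05]), 'eef_pos': array([ 252.19727994, -598.36861091,  230.39799862]), 'orientation': array([-1.57272102e+00, -1.67888517e-05, -2.74275193e+00]), 'ft_force': array([ 0.45234756,  0.03764639, -0.72037717]), 'ft_torque': array([0.00437214, 0.02456966, 0.02477204]), 'gripper_width': 85.71498612905424}
scene {'fx': 435.06775566490603, 'fy': 435.06775566490603, 'cx': 281.40994558360006, 'cy': 205.2574046504423, 'T': [[-0.225, -0.762, 0.607, 1102.769], [0.974, -0.172, 0.146, 79.741], [-0.007, 0.624, 0.781, 900.735], [0.0, 0.0, 0.0, 1.0]]}
scene pack [([428.0, 248.0], 0.6)]
scene rest [([255.0, 253.0], 0.61)]
scene scanner [([298.0, 266.0], 0.72)]
scene grip_mid [([299
[... 952 characters left out ...]
ide turntable [([194.0, 182.0], 0.69)]
side rack [([338.0, 288.0], 0.76), ([276.0, 362.0], 0.66), ([431.0, 352.0], 0.58)]
side bay [([434.0, 329.0], 0.98), ([276.0, 336.0], 0.74), ([339.0, 268.0], 0.6)]
side pack_cap [([201.0, 170.0], 0.42)]
{'fx': 347.13547890968107, 'fy': 347.13547890968107, 'cx': 278.63990872337007, 'cy': 205.5700936302035, 'mount': array([[ 2.33556564e-05, -9.64504895e-01, -2.64064968e-01,
        -6.78768493e+01],
       [-4.70709572e-04,  2.64064928e-01, -9.64504791e-01,
        -1.42581582e+02],
       [ 9.99999889e-01,  1.46824550e-04, -4.47834276e-04,
         1.04418515e+00],
       [ 0.00000000e+00,  0.00000000e+00,  0.00000000e+00,
         1.00000000e+00]])}
1.0
```

View pictures.

View pics/scene0.png

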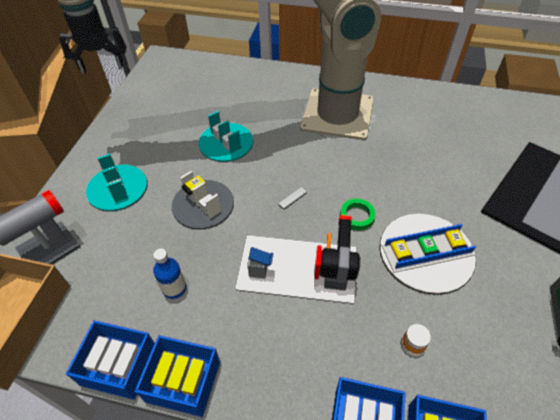

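View pics/side0.png

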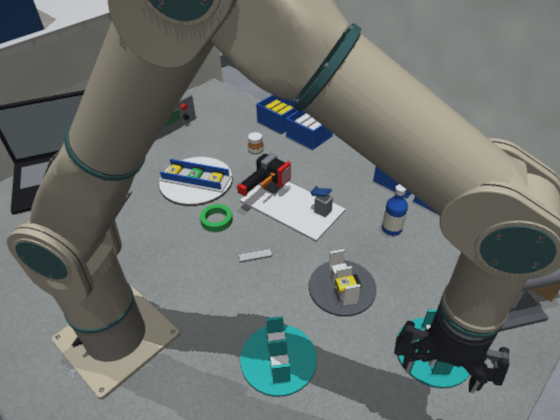

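```bash
cat > h.py <<'E'
from plant import env
import cv2,numpy as np
from scipy.spatial.transform import Rotation as R
def tool():
    s=env.sense();T=np.eye(4);T[:3,:3]=R.from_euler('xyz',s["orientation"]).as_matrix();T[:3,3]=s["eef_pos"];return T
def cam(c,T=None):
    m=env.camera_model(c)
    return m,(m["T"] if c!="wrist" else (tool() if T is None else T)@m["mount"])
def ray(px,c,z,T=None):
    m,M=cam(c,T);d=M[:3,:3]@np.array([(px[0]-m["cx"])/m["fx"],-(px[1]-m["cy"])/m["fy"],-1]);o=M[:3,3]
    return o+d*(z-o[2])/d[2]
def proj(P,c,T=None):
    m,M=cam(c,T);p=(np.atleast_2d(P)-M[:3,3])@M[:3,:3]
    return np.c_[m["cx"]+m["fx"]*p[:,0]/-p[:,2],m["cy"]+m["fy"]*p[:,1]/p[:,2]]
def frame(o,yaw):
    T=np.eye(4);T[:3,:3]=R.from_euler('z',yaw).as_matrix();T[:3,3]=o;return T
def tf(T,P): return np.atleast_2d(P)@T[:3,:3].T+T[:3,3]
E
python3 - <<'E'
from h import *
for c,L in {"scene":dict(pack=(428,248,18),turntable=(428,251,12),rack=(205,202,0),bay=(205,200,45),scanner=(298,266,0),rest=(255,253,85),b1=(243,237,10),b2=(358,240,10),b3=(355,300,10),b4=(237,293,10),jar=(417,352,0),cl=(172,290,0)),
 "side":dict(turntable=(194,182,12),rack=(342,290,0),bay=(339,268,45),scanner=(291,205,0),rest=(320,192,85),grip=(257,178,80),trig=(263,186,80),pack=(194,177,18))}.items():
    for k,v in L.items(): print(c,k,np.round(ray(v[:2],c,v[2])))
a=cv2.imread("pics/scene0.png")[170:305,165:485];b=cv2.imread("pics/side0.png")[140:320,150:390]
cv2.imwrite("pics/c1.png",np.vstack([cv2.resize(a,(700,295),interpolation=2),cv2.resize(b[:90+10],(700,292),interpolation=2)]))
E
```

```text
scene pack [468. 287.  18.]
scene turntable [472. 289.  12.]
scene rack [ 437. -290.    0.]
scene bay [ 464. -274.   45.]
scene scanner [575.  -9.  -0.]
scene rest [614. -99.  85.]
scene b1 [ 530. -157.   10.]
scene b2 [476. 121.  10.]
scene b3 [638. 134.  10.]
scene b4 [ 680. -128.   10.]
scene jar [722. 275.   0.]
scene cl [ 701. -278.    0.]
side turntable [454. 275.  12.]
side rack [ 440. -298.    0.]
side bay [ 458. -271.   45.]
side scanner [583.  -5.   0.]
side rest [606. -90.  85.]
side grip [539.  84.  80.]
side trig [525.  47.  80.]
side pack [465. 288.  18.]
```

View pics/c1.png

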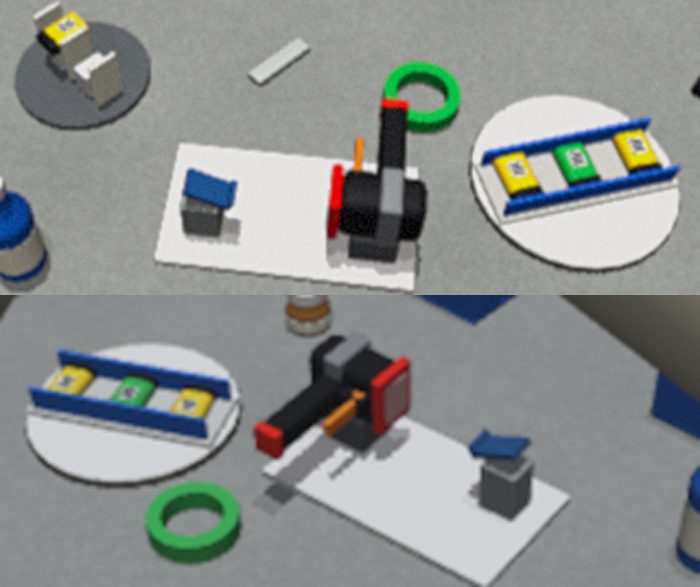

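The green pack is the middle one of the tray, at scene (428,245). Its black end faces +x. The meant rack is the dark disc at scene (203,203); the turquoise ones at (226,142) and (116,186) are look-alikes. The free bay is on its +x/+y side. I'm moving over it to look closer with the wrist camera.

Request:
apply_moves(steps=[{"tx": 0.6, "ty": 0.9, "tz": 0.1}, {"tx": 0.6, "ty": 0.9, "tz": 0.1}, {"tx": 0.6, "ty": 0.9, "tz": 0.1}, {"tx": 0.6, "ty": 0.9}, {"tx": 0.6, "ty": 0.9}, {"tx": 0.6, "ty": 0.9}, {"tx": 0.6, "ty": 0.9}, {"tx": 0.4, "ty": 0.6}])

```text
invalid input at $.steps[0]: expected keys grip, tx, ty, tz, rx, ry, rz
```

Request:
apply_moves(steps=[{"grip": 1, "tx": 0.6, "ty": 0.9, "tz": 0.1, "rx": 0, "ry": 0, "rz": 0}, {"grip": 1, "tx": 0.6, "ty": 0.9, "tz": 0.1, "rx": 0, "ry": 0, "rz": 0}, {"grip": 1, "tx": 0.6, "ty": 0.9, "tz": 0.1, "rx": 0, "ry": 0, "rz": 0}, {"grip": 1, "tx": 0.6, "ty": 0.9, "tz": 0, "rx": 0, "ry": 0, "rz": 0}, {"grip": 1, "tx": 0.6, "ty": 0.9, "tz": 0, "rx": 0, "ry": 0, "rz": 0}, {"grip": 1, "tx": 0.6, "ty": 0.9, "tz": 0, "rx": 0, "ry": 0, "rz": 0}, {"grip": 1, "tx": 0.6, "ty": 0.9, "tz": 0, "rx": 0, "ry": 0, "rz": 0}, {"grip": 1, "tx": 0, "ty": 0, "tz": 0, "rx": 0, "ry": 0, "rz": 0}])

```text
time: 1.67
eef_pos: [413.3, -350.1, 243.5]
orientation: [-1.567, -0.001, -2.753]
ft_force: [1.3, 1.6, 0.3]
gripper_width: 85.5
```

Run:
```python
from h import *
T=tool();f=env.grab_frame("wrist");np.save("T1.npy",T);cv2.imwrite("pics/w1.png",f)
print(T.round(2).tolist())
for t,z in(("rack",0),("bay",45),("yellow_c",45)):
    print(t,[(np.round(d["position"]).tolist(),ray(d["position"],"wrist",z,T).round().tolist(),round(d["score"],2)) for d in env.landmark_of(t,"wrist")])
```

```text
[[-0.93, 0.0, 0.38, 413.34], [-0.38, -0.0, -0.93, -350.14], [0.0, -1.0, 0.0, 243.5], [0.0, 0.0, 0.0, 1.0]]
rack [([241.0, 129.0], [443.0, -296.0, 0.0], 0.98), ([442.0, 215.0], [440.0, -546.0, 0.0], 0.85), ([182.0, 311.0], [206.0, -307.0, 0.0], 0.58)]
bay [([162.0, 317.0], [222.0, -290.0, 45.0], 0.89), ([222.0, 104.0], [462.0, -274.0, 45.0], 0.71), ([452.0, 198.0], [464.0, -522.0, 45.0], 0.63)]
yellow_c [([255.0, 154.0], [430.0, -321.0, 45.0], 0.93)]
```

View pics/w1.png

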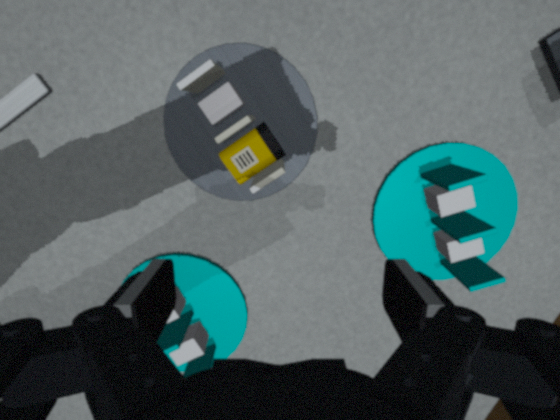

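Request:
apply_moves(steps=[{"grip": 1, "tx": 0.4, "ty": 0.9, "tz": 0.2, "rx": 0, "ry": 0, "rz": 0}, {"grip": 1, "tx": 0.4, "ty": 0.9, "tz": 0.2, "rx": 0, "ry": 0, "rz": 0}, {"grip": 1, "tx": 0.4, "ty": 0.9, "tz": 0.2, "rx": 0, "ry": 0, "rz": 0}, {"grip": 1, "tx": 0.4, "ty": 0.95, "tz": 0, "rx": 0, "ry": 0, "rz": 0}, {"grip": 1, "tx": 0.4, "ty": 0.95, "tz": 0, "rx": 0, "ry": 0, "rz": 0}, {"grip": 1, "tx": 0.4, "ty": 0.95, "tz": 0, "rx": 0, "ry": 0, "rz": 0}, {"grip": 1, "tx": 0.4, "ty": 0.95, "tz": 0, "rx": 0, "ry": 0, "rz": 0}, {"grip": 1, "tx": 0.2, "ty": 0.6, "tz": 0, "rx": 0, "ry": 0, "rz": 0}])

```text
time: 2.53
eef_pos: [518.8, -94.1, 269.0]
orientation: [-1.551, -0.013, -2.822]
ft_force: [0.7, 0.5, -0.6]
gripper_width: 85.0
```

Request:
apply_moves(steps=[{"grip": 1, "tx": 0.3, "ty": 0.6, "tz": 0, "rx": 0, "ry": 0, "rz": 0}, {"grip": 1, "tx": 0, "ty": 0, "tz": 0, "rx": 0, "ry": 0, "rz": 0}])

```text
time: 2.7
eef_pos: [533.2, -66.3, 269.0]
orientation: [-1.552, -0.011, -2.82]
ft_force: [1.4, 0.4, 0.5]
gripper_width: 85.5
```

Run:
```python
from h import *
T=tool();f=env.grab_frame("wrist");np.save("T2.npy",T);cv2.imwrite("pics/w2.png",f)
print(T.round(2).tolist())
for t,z in(("scanner",0),("rest",85),("grip_mid",80),("trigger_pad",80),("pack",18),("pack_cap",27)):
    print(t,[(np.round(d["position"]).tolist(),ray(d["position"],"wrist",z,T).round().tolist(),round(d["score"],2)) for d in env.landmark_of(t,"wrist")])
```

```text
[[-0.95, -0.0, 0.32, 533.21], [-0.32, -0.02, -0.95, -66.3], [0.01, -1.0, 0.02, 268.96], [0.0, 0.0, 0.0, 1.0]]
scanner [([240.0, 115.0], [578.0, -11.0, 0.0], 0.78)]
rest [([334.0, 108.0], [615.0, -97.0, 85.0], 0.96), ([492.0, 90.0], [675.0, -227.0, 85.0], 0.23)]
grip_mid [([117.0, 135.0], [529.0, 85.0, 80.0], 0.87)]
trigger_pad [([154.0, 142.0], [533.0, 52.0, 80.0], 0.9)]
pack []
pack_cap []
```

View pics/w2.png

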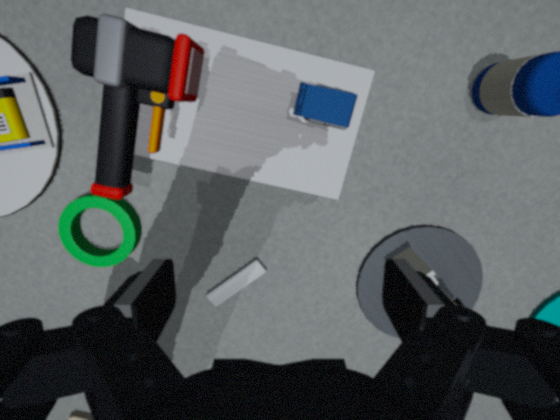

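```bash
cat > fit.py <<'E'
from h import *
from scipy.optimize import least_squares
T=np.load("T2.npy")
M=np.array([[75,-135,10],[-75,-135,10],[75,135,10],[30,-85,85]]);U=np.array([[375,71],[340,198],[127,9],[334,108]],float)
r=lambda p,k=4:(proj(tf(frame([p[0],p[1],0],p[2]),M[:k]),"wrist",T)-U[:k]).ravel()
s=least_squares(r,[578,-10,.19]);print(s.x,s.fun.round(1))
for n,a in(("rest",[30,-85,85]),("grip axis end",[-97,0,80])):print(n,tf(frame([*s.x[:2],0],s.x[2]),a).round(1))
S=frame([*s.x[:2],0],s.x[2])
inv=lambda P:((np.array(P)-S[:3,3])@S[:3,:3]).round(1)
for n,u,z in(("grip_mid",(117,135),80),("pad",(154,142),80),("gripR top",(128,188),95),("gripL top",(97,186),95),("gripRtop2",(138,90),95),("gripLtop2",(105,90),95),("levtip",(154,152),89),("levroot",(158,106),89),("plateUL",(303,83),78),("plateUR",(357,91),93),("plateLR",(350,127),93),("plateLL",(296,120),78)):print(n,inv(ray(u,"wrist",z,T)))
np.save("S.npy",S)
E
python3 fit.py
```

```text
[ 5.80627714e+02 -1.30280039e+01  9.86726323e-02] [ 1.8  1.4 -0.2  4.2 -0.8  0.8 -0.6 -4.7]
rest [[618.9 -94.7  85. ]]
grip axis end [[484.1 -22.6  80. ]]
grip_mid [-41.8 103.3  80. ]
pad [-40.7  69.2  80. ]
gripR top [-85.3  82.6  95. ]
gripL top [-89.6 110.5  95. ]
gripRtop2 [ 2.8 83.5 95. ]
gripLtop2 [ -3.4 110.8  95. ]
levtip [-48.2  65.3  89. ]
levroot [-7. 67. 89.]
plateUL [ 41.2 -54.5  78. ]
plateUR [  44.1 -101.1   93. ]
plateLR [  13.2 -103.6   93. ]
plateLL [  8.1 -56.   78. ]
```

Request:
apply_moves(steps=[{"grip": 1, "tx": -0.15, "ty": 0.95, "tz": 0, "rx": 0, "ry": 0, "rz": 0.3}, {"grip": 1, "tx": -0.15, "ty": 0.95, "tz": 0, "rx": 0, "ry": 0, "rz": 0.3}, {"grip": 1, "tx": -0.15, "ty": 0.95, "tz": 0, "rx": 0, "ry": 0, "rz": 0.3}, {"grip": 1, "tx": -0.15, "ty": 0.95, "tz": 0, "rx": 0, "ry": 0, "rz": 0.3}, {"grip": 1, "tx": -0.15, "ty": 0.95, "tz": 0, "rx": 0, "ry": 0, "rz": 0.3}, {"grip": 1, "tx": -0.15, "ty": 0.95, "tz": 0, "rx": 0, "ry": 0, "rz": 0.3}, {"grip": 1, "tx": -0.15, "ty": 0.95, "tz": -0.2, "rx": 0, "ry": 0, "rz": 0}, {"grip": 1, "tx": -0.15, "ty": 0.9, "tz": -0.2, "rx": 0, "ry": 0, "rz": 0}])

```text
time: 3.72
eef_pos: [482.2, 218.5, 255.7]
orientation: [-1.539, -0.01, -2.67]
ft_force: [1.4, 0.1, 0.5]
gripper_width: 85.1
```

Request:
apply_moves(steps=[{"grip": 1, "tx": 0, "ty": 0.5, "tz": -0.2, "rx": 0, "ry": 0, "rz": 0}, {"grip": 1, "tx": 0, "ty": 0, "tz": 0, "rx": 0, "ry": 0, "rz": 0}])

```text
time: 3.88
eef_pos: [479.4, 247.4, 246.6]
orientation: [-1.544, -0.008, -2.661]
ft_force: [-0.5, 0.1, -0.8]
gripper_width: 85.2
```

Run:
```python
from h import *
T=tool();f=env.grab_frame("wrist");np.save("T3.npy",T);cv2.imwrite("pics/w3.png",f)
print(T.round(3).tolist(),env.sense()["joints"].round(2))
for t,z in(("pack",18),("turntable",0),("pack_cap",27)):
    print(t,[(np.round(d["position"]).tolist(),ray(d["position"],"wrist",z,T).round().tolist(),round(d["score"],2)) for d in env.landmark_of(t,"wrist")])
for d in env.regions_of("pack","wrist"):
    r=d["region"].astype(np.uint8);print(round(d["score"],2),d["extent"],cv2.minAreaRect(cv2.findNonZero(r)),f[d["region"]].mean(0).round())
```

```text
[[-0.887, 0.005, 0.463, 479.376], [-0.463, -0.028, -0.886, 247.448], [0.008, -1.0, 0.027, 246.65], [0.0, 0.0, 0.0, 1.0]] [-0.48  0.46 -0.09  1.8   0.08  0.9  -1.71]
pack [([237.0, 165.0], [471.0, 285.0, 18.0], 0.74)]
turntable [([339.0, 274.0], [403.0, 114.0, 0.0], 0.53)]
pack_cap [([235.0, 139.0], [496.0, 298.0, 27.0], 0.86)]
0.64 [215.8, 137.7, 39.8, 57.1] ((235.5, 164.5), (53.0, 37.0), 90.0) [57. 86. 42.]
```

View pics/w3.png

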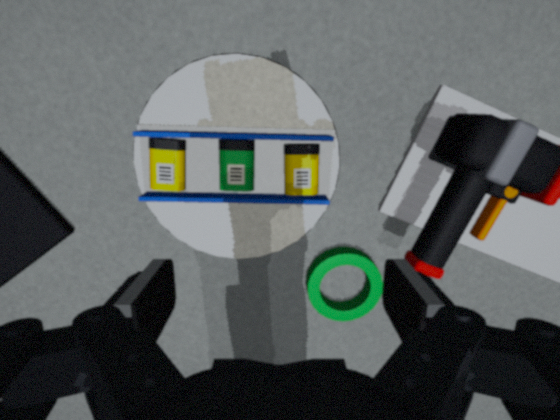

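```bash
cat >> h.py <<'E'
def jd(v): return np.degrees(np.arctan2(v[1],v[0]))
def need(p,Z,Y=(0,0,-1)):
    """shift (mm -> units) and turn (units) to bring TCP to p, jaw along Z, fingers along Y"""
    T=tool();Y=np.array(Y,float);Z=np.array(Z,float);Z-=Y*(Z@Y);Z/=np.linalg.norm(Z)
    if Z@T[:3,2]<0: Z=-Z
    G=np.c_[np.cross(Y,Z),Y,Z]
    print("tcp",T[:3,3].round(1),"shift",((np.array(p)-T[:3,3])/40).round(2),"turn",(np.degrees(R.from_matrix(G@T[:3,:3].T).as_rotvec())/6).round(2),"w",round(env.sense()["gripper_width"],1))
E
python3 - <<'E'
from h import *
T=np.load("T3.npy")
a,b,c,d=[ray(u,"wrist",44,T) for u in((135,133),(332,137),(140,199),(327,201))]
print("rail dirs",jd(b-a),jd(d-c),"spacing",np.linalg.norm((a+b)/2-(c+d)/2))
for u in((219,139),(254,139),(254,190),(219,190),(236.5,164.5)):print(ray(u,"wrist",37,T).round(1))
y1=ray((167,165),"wrist",37,T);y2=ray((301,170),"wrist",37,T);print("yellows",y1.round(),y2.round(),jd(y2-y1),np.linalg.norm(y2-y1))
P=ray((236.5,164.5),"wrist",37,T);v=b-a;need([P[0],P[1],100],v/np.linalg.norm(v))
E
```

```text
rail dirs -63.70239476531215 -63.489204573687005 spacing 65.42164312103472
[489.5 311.8  37. ]
[505.5 281.   37. ]
[458.7 257.7  37. ]
[442.2 289.9  37. ]
[474.4 285.4  37. ]
yellows [442. 347.  37.] [500. 224.  37.] -64.8633477042744 135.89529220773187
tcp [481.7 240.4 248.2] shift [-0.18  1.12 -3.7 ] turn [ 0.3   0.06 -0.12] w 85.4
```

Request:
apply_moves(steps=[{"grip": 1, "tx": -0.06, "ty": 0.4, "tz": -0.7, "rx": 0.3, "ry": 0.06, "rz": -0.1}, {"grip": 1, "tx": -0.06, "ty": 0.4, "tz": -0.7, "rx": 0, "ry": 0, "rz": 0}, {"grip": 0.65, "tx": -0.06, "ty": 0.3, "tz": -0.7, "rx": 0, "ry": 0, "rz": 0}, {"grip": 0.65, "tx": 0, "ty": 0, "tz": -0.3, "rx": 0, "ry": 0, "rz": 0}, {"grip": 0.65, "tx": 0, "ty": 0, "tz": 0, "rx": 0, "ry": 0, "rz": 0}, {"grip": 0.65, "tx": 0, "ty": 0, "tz": 0, "rx": 0, "ry": 0, "rz": 0}])

```text
time: 4.63
eef_pos: [482.2, 274.2, 153.6]
orientation: [-1.567, 0.011, -2.702]
ft_force: [0.5, 0.2, 0.8]
gripper_width: 55.4
```

```bash
cat > look.py <<'E'
from h import *
T=tool();f=env.grab_frame("wrist");np.save("T4.npy",T);cv2.imwrite("pics/w4.png",f)
v=env.sense();print(np.abs(v["joint_vel"]).max())
hsv=cv2.cvtColor(f,cv2.COLOR_BGR2HSV)
m=cv2.inRange(hsv,(45,80,40),(80,255,255));n,l,st,c=cv2.connectedComponentsWithStats(m)
for i in range(1,n):
    if st[i,4]>300: print(st[i],c[i].round(1),ray(c[i],"wrist",37,T).round(1))
print([(d["position"],ray(d["position"],"wrist",18,T).round(1)) for d in env.landmark_of("pack","wrist")])
print([(d["position"],ray(d["position"],"wrist",27.5,T).round(1)) for d in env.landmark_of("pack_cap","wrist")])
a=np.radians(-63.2);need([474,285.5,30],[np.cos(a),np.sin(a),0])
E
python3 look.py
```

```text
0.01738955398228371
[ 236  187   45   53 1687] [258.9 211.2] [470.6 283.8  37. ]
[412 371  25  21 354] [422.3 379.8] [390.   87.2  37. ]
[([258.7, 198.7], array([475.1, 287. ,  18. ]))]
[([256.2, 175.5], array([493.6, 297. ,  27.5]))]
tcp [482.9 274.8 154.8] shift [-0.22  0.27 -3.12] turn [-0.02  0.13  0.27] w 55.4
```

View pics/w4.png

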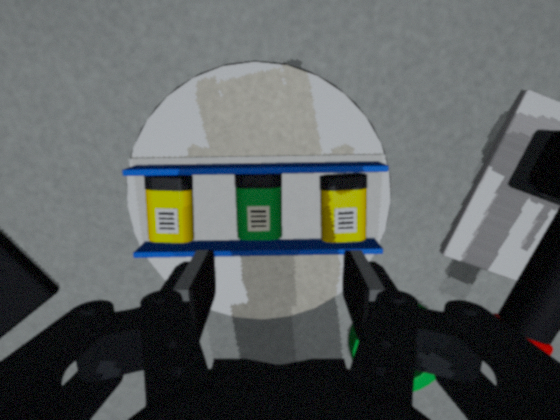

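Request:
apply_moves(steps=[{"grip": 0.65, "tx": -0.22, "ty": 0.28, "tz": -0.3, "rx": 0, "ry": 0.13, "rz": 0.27}, {"grip": 0.65, "tx": 0, "ty": 0, "tz": -0.7, "rx": 0, "ry": 0, "rz": 0}, {"grip": 0.65, "tx": 0, "ty": 0, "tz": -0.7, "rx": 0, "ry": 0, "rz": 0}, {"grip": 0.65, "tx": 0, "ty": 0, "tz": -0.6, "rx": 0, "ry": 0, "rz": 0}, {"grip": 0.65, "tx": 0, "ty": 0, "tz": 0, "rx": 0, "ry": 0, "rz": 0}, {"grip": 0.65, "tx": 0, "ty": 0, "tz": 0, "rx": 0, "ry": 0, "rz": 0}])

```text
time: 5.28
eef_pos: [476.2, 292.3, 64.5]
orientation: [-1.578, 0.014, -2.668]
ft_force: [-0.8, -0.6, -0.4]
gripper_width: 55.4
```

Run:
```python
from h import *
a=np.radians(-63.2);need([474,286,24],[np.cos(a),np.sin(a),0])
```

```text
tcp [476.2 292.3  64.5] shift [-0.06 -0.16 -1.01] turn [-0.12  0.09 -0.06] w 55.4
```

Request:
apply_moves(steps=[{"grip": 0.65, "tx": -0.05, "ty": -0.15, "tz": -0.3, "rx": -0.12, "ry": 0.09, "rz": 0}, {"grip": 0.65, "tx": 0, "ty": 0, "tz": -0.3, "rx": 0, "ry": 0, "rz": 0}, {"grip": 0.65, "tx": 0, "ty": 0, "tz": -0.3, "rx": 0, "ry": 0, "rz": 0}, {"grip": 0.65, "tx": 0, "ty": 0, "tz": 0, "rx": 0, "ry": 0, "rz": 0}, {"grip": 0.65, "tx": 0, "ty": 0, "tz": 0, "rx": 0, "ry": 0, "rz": 0}])

```text
time: 5.7
eef_pos: [475.9, 288.1, 28.9]
orientation: [-1.572, 0.005, -2.666]
ft_force: [0.8, 0.8, 0.3]
gripper_width: 55.7
```

Run:
```python
from h import *
a=np.radians(-63.2);need([474,286,24],[np.cos(a),np.sin(a),0]);print(env.sense()["ft_force"].round(1))
```

```text
tcp [475.9 288.1  28.9] shift [-0.05 -0.05 -0.12] turn [-0.03  0.03 -0.07] w 55.7
[0.8 0.8 0.3]
```

Request:
apply_moves(force=35, steps=[{"grip": 0.6, "tx": -0.04, "ty": -0.04, "tz": -0.1, "rx": 0, "ry": 0, "rz": 0}, {"grip": 0.2, "tx": 0, "ty": 0, "tz": 0, "rx": 0, "ry": 0, "rz": 0}, {"grip": 0.2, "tx": 0, "ty": 0, "tz": 0, "rx": 0, "ry": 0, "rz": 0}, {"grip": 0.2, "tx": 0, "ty": 0, "tz": 0, "rx": 0, "ry": 0, "rz": 0}, {"grip": 0.2, "tx": 0, "ty": 0, "tz": 0, "rx": 0, "ry": 0, "rz": 0}])

```text
time: 6.12
eef_pos: [475.0, 286.9, 25.9]
orientation: [-1.572, 0.007, -2.667]
ft_force: [-0.4, -0.1, -0.6]
gripper_width: 35.9
```

Request:
apply_moves(steps=[{"grip": 0.2, "tx": 0, "ty": 0, "tz": 0.4, "rx": 0, "ry": 0, "rz": 0}, {"grip": 0.2, "tx": 0, "ty": 0, "tz": 0.7, "rx": 0, "ry": 0, "rz": 0}, {"grip": 0.2, "tx": 0, "ty": 0, "tz": 0.7, "rx": 0, "ry": 0, "rz": 0}, {"grip": 0.2, "tx": 0, "ty": 0, "tz": 0.8, "rx": 0, "ry": 0, "rz": 0}, {"grip": 0.2, "tx": 0, "ty": 0, "tz": 0.8, "rx": 0, "ry": 0, "rz": 0}, {"grip": 0.2, "tx": 0, "ty": 0, "tz": 0.8, "rx": 0, "ry": 0, "rz": 0}, {"grip": 0.2, "tx": 0, "ty": 0, "tz": 0.8, "rx": 0, "ry": 0, "rz": 0}, {"grip": 0.2, "tx": 0, "ty": 0, "tz": 0.5, "rx": 0, "ry": 0, "rz": 0}])

```text
time: 6.78
eef_pos: [469.1, 282.7, 250.3]
orientation: [-1.571, -0.007, -2.666]
ft_force: [1.3, 0.8, -0.3]
gripper_width: 36.5
```

Run:
```python
from h import *
need([619,-94,200],[1,.1,0]);print(env.sense()["joints"].round(2))
T=tool();f=env.grab_frame("wrist");np.save("T5.npy",T);cv2.imwrite("pics/w5.png",f)
i=R.from_matrix(T[:3,:3]).as_matrix()
hsv=cv2.cvtColor(f,cv2.COLOR_BGR2HSV);m=cv2.inRange(hsv,(45,80,30),(80,255,255));n,l,st,c=cv2.connectedComponentsWithStats(m)
print([(st[k].tolist(),c[k].round(1).tolist()) for k in range(1,n) if st[k,4]>300])
# expected pack outline (top face) in tool frame if centred: x=+-26, z=+-18.5, y: top at 13 behind tcp (tcp 6 above base)
print(proj(tf(T,[[x,y,z] for y in(-13,) for x in(-26,26) for z in(-18.5,18.5)]),"wrist",T).round(1))
```

```text
tcp [469.1 282.7 250.3] shift [ 3.75 -9.42 -1.26] turn [ 0.06 -0.03 11.41] w 36.5
[-0.52  0.46 -0.11  1.77  0.06  0.91 -1.75]
[([236, 244, 87, 96, 5644], [278.3, 288.1]), ([353, 252, 66, 56, 1529], [390.2, 273.7])]
[[228.4 221.1]
 [322.8 221.1]
 [233.  336. ]
 [318.8 335.9]]
```

View pics/w5.png

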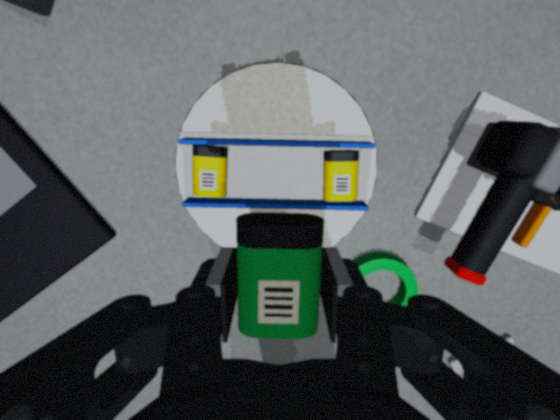

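Request:
apply_moves(steps=[{"grip": 0.2, "tx": 0.4, "ty": -0.9, "tz": 0, "rx": 0, "ry": 0, "rz": 1}, {"grip": 0.2, "tx": 0.4, "ty": -0.9, "tz": 0, "rx": 0, "ry": 0, "rz": 1}, {"grip": 0.2, "tx": 0.4, "ty": -0.9, "tz": 0, "rx": 0, "ry": 0, "rz": 1}, {"grip": 0.2, "tx": 0.4, "ty": -0.9, "tz": 0, "rx": 0, "ry": 0, "rz": 1}, {"grip": 0.2, "tx": 0.4, "ty": -0.9, "tz": 0, "rx": 0, "ry": 0, "rz": 1}, {"grip": 0.2, "tx": 0.4, "ty": -0.9, "tz": 0, "rx": 0, "ry": 0, "rz": 1}, {"grip": 0.2, "tx": 0.4, "ty": -0.9, "tz": 0, "rx": 0, "ry": 0, "rz": 1}, {"grip": 0.2, "tx": 0.4, "ty": -0.9, "tz": 0, "rx": 0, "ry": 0, "rz": 1}])

```text
time: 7.5
eef_pos: [596.4, -0.5, 257.8]
orientation: [-1.576, 0.011, -1.763]
ft_force: [0.8, 0.6, -1.1]
gripper_width: 36.0
```

Run:
```python
from h import *
need([619,-185,240],[1,.099,0]);print(env.sense()["joints"].round(2))
```

```text
tcp [ 5.964e+02 -5.000e-01  2.578e+02] shift [ 0.57 -4.61 -0.44] turn [-0.11 -0.05  2.78] w 36.0
[ 0.16  0.54 -0.32  1.63  0.18  1.   -0.4 ]
```

Request:
apply_moves(steps=[{"grip": 0.2, "tx": 0.1, "ty": -0.85, "tz": 0, "rx": 0, "ry": 0, "rz": 0.7}, {"grip": 0.2, "tx": 0.1, "ty": -0.85, "tz": 0, "rx": 0, "ry": 0, "rz": 0.7}, {"grip": 0.2, "tx": 0.1, "ty": -0.85, "tz": 0, "rx": 0, "ry": 0, "rz": 0.7}, {"grip": 0.2, "tx": 0.1, "ty": -0.85, "tz": 0, "rx": 0, "ry": 0, "rz": 0.5}, {"grip": 0.2, "tx": 0.1, "ty": -0.7, "tz": 0, "rx": 0, "ry": 0, "rz": 0.1}, {"grip": 0.2, "tx": 0, "ty": 0, "tz": 0, "rx": 0, "ry": 0, "rz": 0}, {"grip": 0.2, "tx": 0, "ty": 0, "tz": 0, "rx": 0, "ry": 0, "rz": 0}])

```text
time: 8.08
eef_pos: [615.4, -188.8, 253.2]
orientation: [-1.58, 0.006, -1.479]
ft_force: [-0.2, 0.5, -0.9]
gripper_width: 36.0
```

```bash
cat > restfit.py <<'E'
from h import *
from scipy.optimize import minimize
c,s=np.cos(np.radians(25)),np.sin(np.radians(25))
def restframe(x,y,yaw):
    T=frame([x,y,85],yaw);T[:3,:3]=T[:3,:3]@np.array([[1,0,0],[0,c,s],[0,-s,c]]);return T
BOX=np.array([[x,y,z] for x in(-15,15) for y,zz in((-20,(0,-3)),(26,(0,-3)),(26,(0,6)),(32,(-3,6))) for z in zz],float)
def blue(f,box):
    m=cv2.inRange(cv2.cvtColor(f,cv2.COLOR_BGR2HSV),(100,110,30),(125,255,255));o=np.zeros_like(m);a,b,d,e=box;o[b:e,a:d]=m[b:e,a:d];return cv2.morphologyEx(o,cv2.MORPH_CLOSE,np.ones((3,3)))
def fit(views,p0):
    def cost(p):
        q=0
        for m,cn,T in views:
            h=cv2.convexHull(proj(tf(restframe(*p),BOX),cn,T).astype(np.float32))
            k=np.zeros_like(m,np.uint8);cv2.fillConvexPoly(k,np.round(h*16).astype(np.int32),255,shift=4)
            q+=1-np.logical_and(k,m).sum()/np.logical_or(k,m).sum()
        return q
    r=minimize(cost,p0,method="Nelder-Mead",options=dict(initial_simplex=np.array(p0)+np.array([[0,0,0],[5,0,0],[0,5,0],[0,0,.08]])));return r.x.round(3),r.fun.round(3)
E
python3 - <<'E'
from restfit import *
T=tool();f=env.grab_frame("wrist");np.save("T6.npy",T);cv2.imwrite("pics/w6.png",f)
print(T[:3,3].round(1),[(d["position"],ray(d["position"],"wrist",85,T).round(1)) for d in env.landmark_of("rest","wrist")])
p0=[617,-95,.1]
V={}
for n,cn,Tt in(("scene0","scene",None),("side0","side",None),("w2","wrist",np.load("T2.npy")),("w6","wrist",T)):
    u=proj([617,-95,85],cn,Tt)[0].astype(int);w=90 if n=="w6" else 45
    m=blue(cv2.imread(f"pics/{n}.png"),(max(0,u[0]-w),max(0,u[1]-w),u[0]+w,u[1]+w));n_,l,st,_=cv2.connectedComponentsWithStats(m);k=1+st[1:,4].argmax();m=(l==k);print(n,u,st[k])
    V[n]=(m,cn,Tt);print(fit([V[n]],p0))
print("w2+w6",fit([V["w2"],V["w6"]],p0));print("all",fit(list(V.values()),p0))
E
```

```text
[ 615.4 -188.8  253.2] [([291.2, 77.0], array([617.2, -94. ,  85. ]))]
scene0 [256 254] [249 248  24  17 268]
(array([ 6.18284e+02, -9.44800e+01,  1.11000e-01]), np.float64(0.216))
side0 [323 190] [311 187  20   9 128]
(array([ 6.1200e+02, -9.3333e+01,  1.0000e-01]), np.float64(0.21))
w2 [332 103] [ 295   83   61   44 1883]
(array([ 6.14315e+02, -9.30000e+01,  1.30000e-01]), np.float64(0.102))
w6 [290  78] [ 272   38   36   63 2153]
(array([ 6.16475e+02, -9.35800e+01,  9.30000e-02]), np.float64(0.052))
w2+w6 (array([ 6.15028e+02, -9.39540e+01,  1.11000e-01]), np.float64(0.198))
all (array([ 6.14943e+02, -9.38700e+01,  8.90000e-02]), np.float64(0.665))
```

```bash
cat > goal.py <<'E'
from restfit import *
F=restframe(615.8,-93.8,.098)
def g(x,y,z,gr=7.9): need(tf(F,[x,y,z+gr])[0],F[:3,0],-F[:3,2])
E
python3 -c "
from goal import *
g(0,-8,60);g(0,-4,15)"
```

```text
tcp [ 615.3 -188.1  253.3] shift [-0.04  2.89 -2.58] turn [-4.19 -0.49  0.07] w 36.5
tcp [ 615.3 -188.1  253.3] shift [-0.    2.51 -3.65] turn [-4.19 -0.49  0.07] w 36.5
```

Request:
apply_moves(steps=[{"grip": 0.2, "tx": 0, "ty": 0.5, "tz": -0.3, "rx": -0.8, "ry": -0.1, "rz": 0}, {"grip": 0.2, "tx": 0, "ty": 0.5, "tz": -0.4, "rx": -0.8, "ry": -0.1, "rz": 0}, {"grip": 0.2, "tx": 0, "ty": 0.5, "tz": -0.5, "rx": -0.8, "ry": -0.1, "rz": 0}, {"grip": 0.2, "tx": 0, "ty": 0.5, "tz": -0.5, "rx": -0.8, "ry": -0.1, "rz": 0}, {"grip": 0.2, "tx": 0, "ty": 0.5, "tz": -0.5, "rx": -0.8, "ry": -0.1, "rz": 0}, {"grip": 0.2, "tx": 0, "ty": 0.2, "tz": -0.2, "rx": 0, "ry": 0, "rz": 0}, {"grip": 0.2, "tx": 0, "ty": 0, "tz": 0, "rx": 0, "ry": 0, "rz": 0}, {"grip": 0.2, "tx": 0, "ty": 0, "tz": 0, "rx": 0, "ry": 0, "rz": 0}])

```text
time: 8.85
eef_pos: [615.7, -60.7, 154.5]
orientation: [-1.545, -0.426, -1.468]
ft_force: [0.6, 0.1, -0.6]
gripper_width: 36.0
```

```bash
python3 -c "
from goal import *
g(0,-8,60);g(0,-4,15)
print(env.sense()['ft_force'])"
```

```text
tcp [615.7 -60.7 154.5] shift [-0.05 -0.29 -0.11] turn [-0.12  0.21 -0.15] w 36.0
tcp [615.7 -60.7 154.5] shift [-0.01 -0.68 -1.18] turn [-0.12  0.21 -0.15] w 36.0
[ 0.57727617  0.11464508 -0.60573295]
```

Request:
apply_moves(steps=[{"grip": 0.2, "tx": 0, "ty": -0.3, "tz": -0.2, "rx": -0.1, "ry": 0.2, "rz": -0.15}, {"grip": 0.2, "tx": 0, "ty": -0.2, "tz": -0.4, "rx": 0, "ry": 0, "rz": 0}, {"grip": 0.2, "tx": 0, "ty": -0.15, "tz": -0.4, "rx": 0, "ry": 0, "rz": 0}, {"grip": 0.2, "tx": 0, "ty": 0, "tz": 0, "rx": 0, "ry": 0, "rz": 0}, {"grip": 0.2, "tx": 0, "ty": 0, "tz": 0, "rx": 0, "ry": 0, "rz": 0}])

```text
time: 9.27
eef_pos: [618.0, -95.7, 117.5]
orientation: [-1.564, -0.436, -1.488]
ft_force: [0.7, 1.0, -0.1]
gripper_width: 36.3
```

```bash
python3 -c "
from goal import *
g(0,-4,15);g(0,-3,0)
print(env.sense()['ft_force'])
T=tool();cv2.imwrite('pics/s7.png',env.grab_frame('scene'));cv2.imwrite('pics/d7.png',env.grab_frame('side'))
a=cv2.imread('pics/s7.png')[200:300,215:335];b=cv2.imread('pics/d7.png')[140:240,260:380]
cv2.imwrite('pics/c7.png',cv2.resize(np.hstack([a,b]),(800,333),interpolation=2))"
```

```text
tcp [618.  -95.7 117.5] shift [-0.07  0.2  -0.25] turn [-0.01  0.06  0.11] w 36.3
tcp [618.  -95.7 117.5] shift [-0.06  0.06 -0.6 ] turn [-0.01  0.06  0.11] w 36.3
[ 0.70737687  1.03583036 -0.07794756]
```

View pics/c7.png

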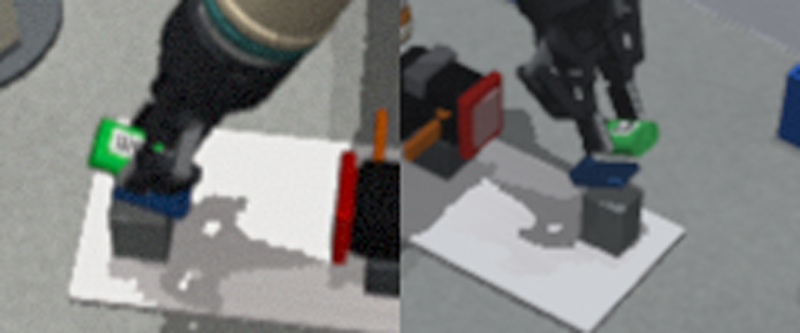

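Both crops show the pack hovering over the plate, tilted parallel to it, with its black end toward the scanner. I'm lowering it slowly.

Request:
apply_moves(steps=[{"grip": 0.2, "tx": -0.06, "ty": 0.02, "tz": -0.2, "rx": 0, "ry": 0.05, "rz": 0.1}, {"grip": 0.2, "tx": 0, "ty": 0.02, "tz": -0.2, "rx": 0, "ry": 0, "rz": 0}, {"grip": 0.2, "tx": 0, "ty": 0, "tz": 0, "rx": 0, "ry": 0, "rz": 0}, {"grip": 0.2, "tx": 0, "ty": 0, "tz": 0, "rx": 0, "ry": 0, "rz": 0}])

```text
time: 9.7
eef_pos: [616.9, -94.3, 103.0]
orientation: [-1.565, -0.435, -1.477]
ft_force: [0.8, -0.4, -0.5]
gripper_width: 36.1
```

```bash
python3 -c "
from goal import *
g(0,-3,0);g(0,0,0)
print(env.sense()['ft_force'], ((tool()[:3,3]-F[:3,3])@F[:3,:3]).round(1))"
```

```text
tcp [616.9 -94.3 103. ] shift [-0.03  0.03 -0.24] turn [-0.02  0.05  0.02] w 36.1
tcp [616.9 -94.3 103. ] shift [-0.04  0.1  -0.27] turn [-0.02  0.05  0.02] w 36.1
[ 0.80410016 -0.41665665 -0.53604196] [ 1.  -8.1 16. ]
```

Request:
apply_moves(steps=[{"grip": 0.2, "tx": -0.02, "ty": 0.02, "tz": -0.1, "rx": 0, "ry": 0.04, "rz": 0}, {"grip": 0.2, "tx": 0, "ty": 0.01, "tz": -0.1, "rx": 0, "ry": 0, "rz": 0}, {"grip": 0.2, "tx": 0, "ty": 0, "tz": 0, "rx": 0, "ry": 0, "rz": 0}, {"grip": 0.2, "tx": 0, "ty": 0, "tz": 0, "rx": 0, "ry": 0, "rz": 0}])

```text
time: 10.03
eef_pos: [616.4, -91.7, 94.3]
orientation: [-1.57, -0.434, -1.474]
ft_force: [0.3, -0.2, 0.1]
gripper_width: 36.1
```

```bash
python3 -c "
from goal import *
g(0,0,0)
print(env.sense()['ft_force'].round(1), ((tool()[:3,3]-F[:3,3])@F[:3,:3]).round(1))"
```

```text
tcp [616.4 -91.7  94.3] shift [-0.02  0.03 -0.05] turn [-0.02  0.01  0.  ] w 36.1
[ 0.3 -0.2  0.1] [ 0.8 -2.1  9.3]
```

Request:
apply_moves(steps=[{"grip": 0.2, "tx": -0.02, "ty": -0.01, "tz": -0.05, "rx": 0, "ry": 0, "rz": 0}, {"grip": 0.2, "tx": 0, "ty": 0, "tz": 0, "rx": 0, "ry": 0, "rz": 0}, {"grip": 0.2, "tx": 0, "ty": 0, "tz": 0, "rx": 0, "ry": 0, "rz": 0}])

```text
time: 10.28
eef_pos: [616.8, -91.3, 93.6]
orientation: [-1.567, -0.434, -1.474]
ft_force: [-0.8, -0.3, -0.6]
gripper_width: 36.2
```

Request:
apply_moves(steps=[{"grip": 0.2, "tx": 0, "ty": 0.05, "tz": -0.02, "rx": 0, "ry": 0, "rz": 0}, {"grip": 0.2, "tx": 0, "ty": 0, "tz": 0, "rx": 0, "ry": 0, "rz": 0}, {"grip": 0.2, "tx": 0, "ty": 0, "tz": 0, "rx": 0, "ry": 0, "rz": 0}])

```text
time: 10.53
eef_pos: [616.6, -89.2, 92.6]
orientation: [-1.567, -0.434, -1.474]
ft_force: [-0.3, 0.1, 0.1]
gripper_width: 36.0
```

```bash
python3 -c "
from goal import *
g(0,0,0)
print(env.sense()['ft_force'].round(1), ((tool()[:3,3]-F[:3,3])@F[:3,:3]).round(1))"
```

```text
tcp [616.6 -89.2  92.6] shift [-0.03 -0.03 -0.01] turn [-0.02  0.03 -0.01] w 36.0
[-0.3  0.1  0.1] [1.3 0.8 8.8]
```

Request:
apply_moves(steps=[{"grip": 0.2, "tx": -0.03, "ty": -0.02, "tz": -0.06, "rx": 0, "ry": 0, "rz": 0}, {"grip": 0.2, "tx": 0, "ty": 0, "tz": 0, "rx": 0, "ry": 0, "rz": 0}, {"grip": 0.2, "tx": 0, "ty": 0, "tz": 0, "rx": 0, "ry": 0, "rz": 0}])

```text
time: 10.78
eef_pos: [617.5, -88.6, 92.7]
orientation: [-1.562, -0.435, -1.474]
ft_force: [-0.1, -0.2, -0.8]
gripper_width: 36.1
```

```bash
python3 -c "
from goal import *
print(env.sense()['ft_force'].round(1), ((tool()[:3,3]-F[:3,3])@F[:3,:3]).round(1))
T=tool();f=env.grab_frame('wrist');print([(d['position'],d['score']) for d in env.landmark_of('pack','wrist')])
a=env.grab_frame('side')[140:240,270:370];cv2.imwrite('pics/c8.png',np.hstack([cv2.resize(a,(380,380),interpolation=2),cv2.resize(f[40:,80:460],(380,380))]))"
```

```text
[-0.1 -0.2 -0.8] [2.2 1.3 9.1]
[([276.5, 264.3], 0.73)]
```

View pics/c8.png

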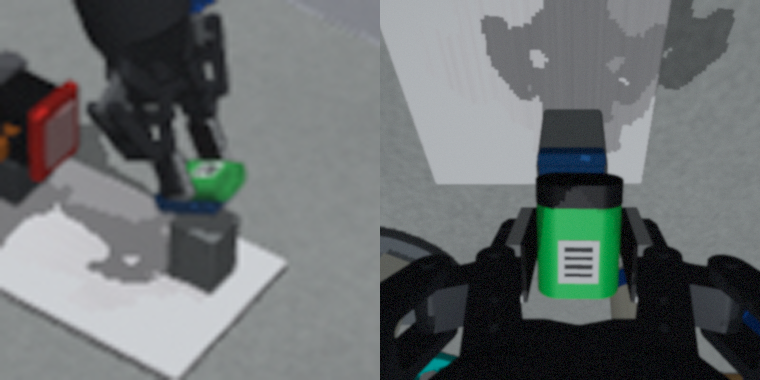

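```bash
python3 -c "
from goal import *
T=tool();f=env.grab_frame('wrist');cv2.imwrite('pics/w8.png',f)
F[0,3]=614
print(T[:3,3].round(1));P=[[x,y,z] for y,z in((32,-4),(32,6),(26,6),(26,0)) for x in(-15,15)]
print(np.c_[P,proj(tf(F,P),'wrist',T).round(1)])
print('pack end',proj(tf(T,[[-26,7.9,z] for z in(-18.5,18.5)]+[[-26,-11,z] for z in(-15,15)]),'wrist',T).round(1).tolist())
h=cv2.cvtColor(f,cv2.COLOR_BGR2HSV)
for r in range(176,222,3): print(r,f[r,272].tolist(),h[r,272].tolist(), np.where((h[r,200:340,0]>100)&(h[r,200:340,0]<125)&(h[r,200:340,1]>110))[0][[0,-1]]+200 if ((h[r,200:340,0]>100)&(h[r,200:340,0]<125)&(h[r,200:340,1]>110)).any() else '')
"
```

```text
[616.9 -89.   92.2]
[[-15.   32.   -4.  235.  190.4]
 [ 15.   32.   -4.  300.7 190.2]
 [-15.   32.    6.  232.3 195.6]
 [ 15.   32.    6.  302.3 195.4]
 [-15.   26.    6.  232.8 209. ]
 [ 15.   26.    6.  302.1 208.8]
 [-15.   26.    0.  234.5 205.4]
 [ 15.   26.    0.  301.1 205.2]]
pack end [[234.2, 203.4], [316.8, 203.4], [237.2, 215.7], [313.1, 215.7]]
176 [65, 63, 59] [100, 24, 65] 
179 [57, 57, 51] [90, 27, 57] 
182 [57, 56, 53] [98, 18, 57] 
185 [62, 58, 54] [105, 33, 62] 
188 [49, 32, 23] [110, 135, 49] [242 303]
191 [44, 22, 0] [105, 255, 44] [241 305]
194 [69, 41, 16] [106, 196, 69] [240 305]
197 [79, 45, 3] [103, 245, 79] [239 306]
200 [83, 46, 18] [107, 200, 83] [239 306]
203 [83, 48, 18] [106, 200, 83] [239 306]
206 [72, 34, 7] [108, 230, 72] [240 305]
209 [77, 41, 13] [107, 212, 77] [240 305]
212 [52, 26, 14] [111, 186, 52] [240 305]
215 [2, 0, 0] [120, 255, 2] [241 304]
218 [4, 0, 0] [120, 255, 4] [238 318]
221 [1, 0, 0] [120, 255, 1] [250 318]
```

Request:
apply_moves(steps=[{"grip": 0.2, "tx": -0.06, "ty": -0.03, "tz": -0.05, "rx": 0, "ry": 0, "rz": 0}, {"grip": 0.2, "tx": -0.05, "ty": -0.01, "tz": -0.03, "rx": 0, "ry": 0, "rz": 0}, {"grip": 0.2, "tx": 0, "ty": 0, "tz": 0, "rx": 0, "ry": 0, "rz": 0}, {"grip": 0.2, "tx": 0, "ty": 0, "tz": 0, "rx": 0, "ry": 0, "rz": 0}])

```text
time: 11.32
eef_pos: [617.2, -89.0, 92.2]
orientation: [-1.553, -0.434, -1.475]
ft_force: [-0.0, 0.2, -1.4]
gripper_width: 36.3
```

```bash
cat > chk.py <<'E'
from goal import *
F[0,3]=614
s=env.sense();print(s['ft_force'].round(1), ((tool()[:3,3]-F[:3,3])@F[:3,:3]).round(1))
f=env.grab_frame('wrist');h=cv2.cvtColor(f,cv2.COLOR_BGR2HSV)
m=(h[...,0]>100)&(h[...,0]<125)&(h[...,1]>110)&(h[...,2]>30)
for r in range(184,222,2):
    k=np.where(m[r,200:345])[0]; print(r,k[[0,-1]]+200 if len(k) else '',f[r,262:280].mean(0).round().tolist())
g=(h[...,0]>45)&(h[...,0]<80)&(h[...,1]>80)
for r in (260,290,310): k=np.where(g[r,200:345])[0]+200; print("pack",r,k[[0,-1]])
E
python3 chk.py
```

```text
[-0.   0.2 -1.4] [3.7 1.  8.5]
184  [60.0, 59.0, 55.0]
186  [57.0, 52.0, 47.0]
188 [241 302] [47.0, 29.0, 15.0]
190 [240 303] [45.0, 23.0, 7.0]
192 [240 304] [49.0, 27.0, 9.0]
194 [239 304] [69.0, 38.0, 13.0]
196 [239 305] [81.0, 46.0, 16.0]
198 [238 305] [82.0, 45.0, 12.0]
200 [238 305] [82.0, 46.0, 15.0]
202 [238 305] [82.0, 46.0, 14.0]
204 [238 305] [79.0, 44.0, 13.0]
206 [239 304] [74.0, 42.0, 13.0]
208 [239 304] [80.0, 45.0, 13.0]
210 [239 304] [80.0, 46.0, 17.0]
212 [239 304] [58.0, 32.0, 12.0]
214 [239 246] [11.0, 8.0, 5.0]
216  [7.0, 7.0, 6.0]
218  [7.0, 7.0, 6.0]
220  [9.0, 8.0, 9.0]
pack 260 [235 326]
pack 290 [205 326]
pack 310 [208 332]
```

Request:
apply_moves(steps=[{"grip": 0.2, "tx": -0.15, "ty": 0, "tz": 0, "rx": -0.1, "ry": 0, "rz": 0}, {"grip": 0.2, "tx": 0, "ty": 0, "tz": 0, "rx": 0, "ry": 0, "rz": 0}, {"grip": 0.2, "tx": 0, "ty": 0, "tz": 0, "rx": 0, "ry": 0, "rz": 0}])

```text
time: 11.62
eef_pos: [610.5, -89.1, 91.9]
orientation: [-1.554, -0.446, -1.475]
ft_force: [1.2, 0.5, 1.1]
gripper_width: 36.1
```

```bash
python3 chk.py | head -1
```

```text
[1.2 0.5 1.1] [-3.   1.6  8.3]
```

Request:
apply_moves(steps=[{"grip": 0.2, "tx": 0.07, "ty": -0.03, "tz": -0.08, "rx": 0, "ry": 0.1, "rz": 0}, {"grip": 0.2, "tx": 0, "ty": 0, "tz": 0, "rx": 0, "ry": 0, "rz": 0}, {"grip": 0.2, "tx": 0, "ty": 0, "tz": 0, "rx": 0, "ry": 0, "rz": 0}])

```text
time: 11.92
eef_pos: [610.4, -88.5, 92.2]
orientation: [-1.571, -0.447, -1.47]
ft_force: [-0.5, -0.2, -0.5]
gripper_width: 36.2
```

```bash
python3 chk.py; python3 -c "
from goal import *
g(0,0,0)"
```

```text
[-0.5 -0.2 -0.5] [-3.1  2.1  8.9]
184  [61.0, 60.0, 55.0]
186  [61.0, 59.0, 55.0]
188  [58.0, 52.0, 49.0]
190 [256 317] [46.0, 28.0, 14.0]
192 [255 318] [46.0, 26.0, 10.0]
194 [255 319] [47.0, 26.0, 6.0]
196 [254 320] [72.0, 40.0, 13.0]
198 [254 321] [93.0, 54.0, 20.0]
200 [254 321] [89.0, 50.0, 16.0]
202 [254 321] [82.0, 46.0, 14.0]
204 [254 321] [82.0, 46.0, 15.0]
206 [254 320] [79.0, 44.0, 14.0]
208 [255 320] [75.0, 42.0, 14.0]
210 [255 319] [81.0, 45.0, 13.0]
212 [255 319] [72.0, 41.0, 13.0]
214 [294 319] [19.0, 11.0, 8.0]
216 [317 319] [8.0, 7.0, 5.0]
218  [10.0, 8.0, 9.0]
220  [6.0, 8.0, 6.0]
pack 260 [233 327]
pack 290 [236 321]
pack 310 [238 318]
tcp [610.5 -88.5  91.9] shift [ 0.12 -0.05  0.01] turn [ 0.1   0.01 -0.03] w 36.0
```

Request:
apply_moves(steps=[{"grip": 0.2, "tx": 0.11, "ty": 0, "tz": -0.13, "rx": 0, "ry": 0, "rz": 0}, {"grip": 0.2, "tx": 0, "ty": 0, "tz": 0, "rx": 0, "ry": 0, "rz": 0}, {"grip": 0.2, "tx": 0, "ty": 0, "tz": 0, "rx": 0, "ry": 0, "rz": 0}])

```text
time: 12.22
eef_pos: [611.2, -89.6, 89.5]
orientation: [-1.579, -0.452, -1.472]
ft_force: [-0.4, -0.3, -1.1]
gripper_width: 35.7
```

```bash
python3 chk.py
```

```text
[-0.4 -0.3 -1.1] [-2.4  2.1  6. ]
184  [61.0, 60.0, 56.0]
186  [62.0, 60.0, 56.0]
188  [61.0, 58.0, 54.0]
190  [54.0, 45.0, 38.0]
192 [254 317] [47.0, 25.0, 11.0]
194 [253 318] [46.0, 25.0, 9.0]
196 [253 318] [49.0, 27.0, 10.0]
198 [252 319] [68.0, 37.0, 11.0]
200 [252 320] [82.0, 45.0, 15.0]
202 [252 320] [83.0, 46.0, 15.0]
204 [252 320] [82.0, 47.0, 16.0]
206 [252 320] [82.0, 47.0, 15.0]
208 [251 320] [80.0, 45.0, 16.0]
210 [253 319] [75.0, 42.0, 13.0]
212 [253 319] [81.0, 46.0, 16.0]
214 [253 319] [63.0, 35.0, 14.0]
216 [309 319] [14.0, 9.0, 8.0]
218 [317 318] [12.0, 11.0, 10.0]
220  [5.0, 6.0, 6.0]
pack 260 [232 323]
pack 290 [235 322]
pack 310 [212 344]
```

Request:
apply_moves(steps=[{"grip": 0.2, "tx": 0.14, "ty": 0, "tz": -0.12, "rx": 0.1, "ry": 0.1, "rz": 0}, {"grip": 0.2, "tx": 0, "ty": 0, "tz": 0, "rx": 0, "ry": 0, "rz": 0}, {"grip": 0.2, "tx": 0, "ty": 0, "tz": 0, "rx": 0, "ry": 0, "rz": 0}])

```text
time: 12.52
eef_pos: [610.3, -89.4, 88.3]
orientation: [-1.602, -0.445, -1.468]
ft_force: [-0.8, 0.4, -1.4]
gripper_width: 36.1
```

```bash
python3 chk.py|sed -n '1p;3,8p;13,30p';python3 -c "
from goal import *
g(0,0,0)"
```

```text
[-0.8  0.4 -1.4] [-3.2  2.9  5. ]
186  [62.0, 60.0, 56.0]
188  [61.0, 58.0, 56.0]
190  [61.0, 58.0, 55.0]
192  [55.0, 46.0, 41.0]
194 [257 320] [46.0, 27.0, 12.0]
196 [256 320] [46.0, 25.0, 9.0]
206 [254 323] [82.0, 46.0, 14.0]
208 [254 323] [82.0, 46.0, 16.0]
210 [254 323] [80.0, 45.0, 14.0]
212 [254 322] [77.0, 43.0, 15.0]
214 [255 321] [81.0, 45.0, 14.0]
216 [255 321] [53.0, 29.0, 9.0]
218 [309 321] [12.0, 8.0, 7.0]
220 [318 321] [7.0, 8.0, 7.0]
pack 260 [234 323]
pack 290 [210 325]
pack 310 [211 343]
tcp [610.6 -89.5  88.1] shift [ 0.12 -0.02  0.1 ] turn [ 0.11 -0.26  0.08] w 36.0
```

```bash
python3 -c "
from goal import *
f=env.grab_frame('wrist');a=env.grab_frame('side')[140:240,270:370];b=env.grab_frame('scene')[210:290,220:300]
cv2.imwrite('pics/c9.png',np.hstack([cv2.resize(f[150:350,180:380],(500,500),interpolation=2),np.vstack([cv2.resize(a,(250,250),interpolation=2),cv2.resize(b,(250,250),interpolation=2)])]))
print(env.sense()['joints'].round(3),env.sense()['joint_efforts'].round(1),env.sense()['ft_torque'])"
```

```text
[-0.119  0.802 -0.043  1.768  0.716  0.768 -0.628] [ -0.1 -58.4   1.6 -12.5   1.1   1.4   0. ] [0.56907565 0.00659436 0.01986189]
```

View pics/c9.png

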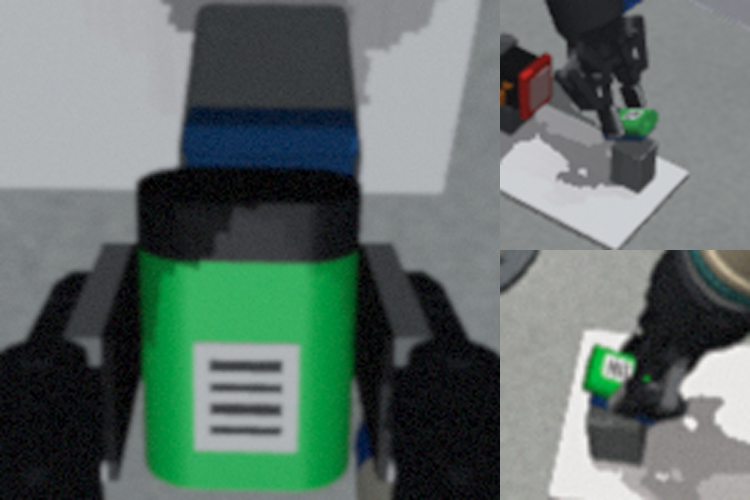

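Request:
apply_moves(steps=[{"grip": 0.2, "tx": 0.09, "ty": 0, "tz": 0, "rx": 0.1, "ry": -0.2, "rz": 0}])

```text
time: 12.8
eef_pos: [611.6, -89.7, 87.4]
orientation: [-1.584, -0.438, -1.478]
ft_force: [-15.6, 9.9, 22.8]
gripper_width: 35.7
```

```bash
python3 chk.py|sed -n '1p;3,8p;13,30p';python3 -c "
from goal import *
g(0,0,0);print(env.sense()['ft_torque'])"
```

```text
[-15.6   9.9  22.8] [-2.   2.9  4. ]
186  [61.0, 58.0, 56.0]
188  [62.0, 60.0, 56.0]
190  [60.0, 58.0, 54.0]
192  [58.0, 55.0, 50.0]
194 [253 315] [48.0, 32.0, 18.0]
196 [253 317] [46.0, 25.0, 9.0]
206 [251 319] [83.0, 46.0, 14.0]
208 [250 319] [83.0, 47.0, 18.0]
210 [250 319] [81.0, 46.0, 16.0]
212 [251 319] [77.0, 42.0, 14.0]
214 [252 318] [78.0, 44.0, 16.0]
216 [252 318] [56.0, 30.0, 12.0]
218 [309 318] [13.0, 10.0, 7.0]
220  [10.0, 7.0, 7.0]
pack 260 [235 324]
pack 290 [227 327]
pack 310 [219 344]
tcp [611.7 -89.7  87.6] shift [ 0.09 -0.02  0.12] turn [ 0.01 -0.09  0.11] w 36.0
[ 0.48853155  1.17029718 -0.60783286]
```

Request:
apply_moves(steps=[{"grip": 0.2, "tx": 0.05, "ty": 0.02, "tz": 0.15, "rx": 0, "ry": 0, "rz": 0}, {"grip": 0.2, "tx": 0.06, "ty": 0, "tz": 0, "rx": 0, "ry": 0, "rz": 0}])

```text
time: 13.02
eef_pos: [615.2, -89.1, 93.1]
orientation: [-1.584, -0.436, -1.478]
ft_force: [-0.2, -0.2, -1.6]
gripper_width: 36.1
```

```bash
python3 chk.py|sed -n '1p;3,8p;11,30p';python3 -c "
from goal import *
g(0,0,0);print(env.sense()['ft_torque'])"
```

```text
[-0.2 -0.2 -1.6] [1.6 0.8 9.3]
186 [250 303] [51.0, 41.0, 34.0]
188 [247 308] [46.0, 25.0, 8.0]
190 [246 309] [47.0, 26.0, 9.0]
192 [245 310] [60.0, 34.0, 10.0]
194 [244 310] [78.0, 44.0, 14.0]
196 [244 310] [83.0, 47.0, 16.0]
202 [244 310] [81.0, 45.0, 14.0]
204 [244 310] [75.0, 41.0, 13.0]
206 [244 309] [78.0, 43.0, 14.0]
208 [245 309] [82.0, 47.0, 17.0]
210 [245 309] [83.0, 47.0, 18.0]
212 [245 309] [82.0, 46.0, 17.0]
214 [245 309] [81.0, 45.0, 15.0]
216 [245 309] [53.0, 29.0, 9.0]
218  [10.0, 7.0, 7.0]
220  [8.0, 8.0, 8.0]
pack 260 [234 323]
pack 290 [202 325]
pack 310 [200 327]
tcp [615.6 -89.2  92.5] shift [-0.   -0.03 -0.01] turn [ 0.01 -0.11  0.11] w 35.7
[ 0.52519069 -0.02121215 -0.02755853]
```

Request:
apply_moves(steps=[{"grip": 0.2, "tx": -0.02, "ty": 0.02, "tz": -0.09, "rx": 0, "ry": -0.1, "rz": 0.1}])

```text
time: 13.15
eef_pos: [616.5, -88.9, 89.2]
orientation: [-1.569, -0.437, -1.474]
ft_force: [-0.2, -0.2, -0.9]
gripper_width: 36.1
```

```bash
python3 chk.py|sed -n '1p;3,8p;11,30p'
```

```text
[-0.2 -0.2 -0.9] [2.9 2.5 5.7]
186  [60.0, 58.0, 55.0]
188  [60.0, 58.0, 54.0]
190  [57.0, 54.0, 49.0]
192 [243 304] [49.0, 33.0, 20.0]
194 [242 306] [46.0, 25.0, 7.0]
196 [242 306] [48.0, 27.0, 11.0]
202 [240 308] [82.0, 46.0, 16.0]
204 [240 308] [83.0, 46.0, 16.0]
206 [240 308] [82.0, 46.0, 17.0]
208 [240 308] [81.0, 46.0, 15.0]
210 [240 307] [75.0, 41.0, 13.0]
212 [240 307] [78.0, 42.0, 13.0]
214 [241 306] [81.0, 45.0, 19.0]
216 [241 307] [52.0, 29.0, 11.0]
218 [241 245] [11.0, 8.0, 8.0]
220  [7.0, 6.0, 6.0]
pack 260 [235 326]
pack 290 [227 324]
pack 310 [203 320]
```

Request:
apply_moves(steps=[{"grip": 0.2, "tx": -0.07, "ty": 0.05, "tz": -0.04, "rx": 0, "ry": 0, "rz": 0}])

```text
time: 13.28
eef_pos: [613.1, -87.5, 86.8]
orientation: [-1.57, -0.439, -1.473]
ft_force: [2.2, -0.8, 14.2]
gripper_width: 35.9
```

```bash
python3 chk.py|sed -n '1p;3,8p;11,30p'
```

```text
[ 2.2 -0.8 14.2] [-0.2  5.   4.3]
186  [60.0, 58.0, 54.0]
188  [60.0, 58.0, 54.0]
190  [60.0, 58.0, 54.0]
192  [60.0, 58.0, 53.0]
194  [61.0, 58.0, 55.0]
196  [59.0, 56.0, 51.0]
202 [248 313] [46.0, 24.0, 8.0]
204 [248 314] [53.0, 27.0, 10.0]
206 [247 314] [74.0, 41.0, 15.0]
208 [247 314] [83.0, 46.0, 18.0]
210 [247 315] [83.0, 47.0, 17.0]
212 [246 315] [82.0, 46.0, 14.0]
214 [246 315] [81.0, 46.0, 14.0]
216 [246 315] [77.0, 43.0, 14.0]
218 [247 314] [42.0, 21.0, 8.0]
220  [11.0, 9.0, 8.0]
pack 260 [231 324]
pack 290 [229 331]
pack 310 [202 341]
```

Request:
apply_moves(steps=[{"grip": 0.2, "tx": 0, "ty": 0, "tz": 0, "rx": 0, "ry": 0, "rz": 0}, {"grip": 0.5, "tx": 0, "ty": 0, "tz": 0, "rx": 0, "ry": 0, "rz": 0}, {"grip": 0.6, "tx": 0, "ty": 0, "tz": 0, "rx": 0, "ry": 0, "rz": 0}, {"grip": 0.6, "tx": 0, "ty": 0, "tz": 0, "rx": 0, "ry": 0, "rz": 0}])

```text
time: 13.67
eef_pos: [612.8, -86.9, 86.1]
orientation: [-1.571, -0.439, -1.473]
ft_force: [0.2, 0.2, -0.2]
gripper_width: 51.1
```

```bash
python3 chk.py
```

```text
[ 0.2  0.2 -0.2] [-0.5  5.8  4. ]
184  [59.0, 56.0, 54.0]
186  [57.0, 55.0, 52.0]
188  [58.0, 56.0, 53.0]
190  [58.0, 57.0, 52.0]
192  [59.0, 56.0, 52.0]
194  [59.0, 57.0, 53.0]
196  [59.0, 57.0, 53.0]
198  [57.0, 54.0, 50.0]
200 [250 313] [47.0, 34.0, 23.0]
202 [249 313] [45.0, 24.0, 9.0]
204 [249 314] [45.0, 25.0, 8.0]
206 [248 314] [51.0, 26.0, 7.0]
208 [248 315] [71.0, 40.0, 12.0]
210 [247 315] [80.0, 45.0, 15.0]
212 [247 315] [81.0, 45.0, 15.0]
214 [247 315] [80.0, 44.0, 15.0]
216 [247 316] [80.0, 45.0, 16.0]
218 [247 316] [76.0, 42.0, 15.0]
220 [248 316] [42.0, 21.0, 7.0]
pack 260 [237 342]
pack 290 [238 321]
pack 310 [205 320]
```

Request:
apply_moves(steps=[{"grip": 0.65, "tx": -0.02, "ty": 0.23, "tz": 0.5, "rx": 0, "ry": 0, "rz": 0}, {"grip": 0.7, "tx": -0.02, "ty": 0.25, "tz": 0.55, "rx": 0, "ry": 0, "rz": 0}, {"grip": 0.8, "tx": -0.02, "ty": 0.25, "tz": 0.6, "rx": 0.1, "ry": 0, "rz": 0}, {"grip": 1, "tx": 0, "ty": 0, "tz": 0.8, "rx": 0.8, "ry": 0, "rz": 0.3}, {"grip": 1, "tx": 0, "ty": 0, "tz": 0.8, "rx": 0.9, "ry": 0, "rz": 0.4}, {"grip": 1, "tx": 0, "ty": 0, "tz": 0.5, "rx": 0.9, "ry": 0, "rz": 0.4}])

```text
time: 14.22
eef_pos: [606.1, -45.1, 233.6]
orientation: [-1.539, -0.148, -1.34]
ft_force: [0.8, 0.1, -0.5]
gripper_width: 85.4
```

```bash
python3 -c "
from h import *
T=tool();f=env.grab_frame('wrist');cv2.imwrite('pics/w10.png',f);np.save('T10.npy',T)
for t in ('pack','pack_cap','rest'): print(t,[(np.round(d['position']),ray(d['position'],'wrist',85,T).round(1)) for d in env.landmark_of(t,'wrist')])
a=.098;need([535,80,190],[-np.sin(a),np.cos(a),0])
cv2.imwrite('pics/c10.png',np.hstack([f[:,60:460],cv2.resize(env.grab_frame('side')[140:245,260:360],(400,420),interpolation=2)]))"
```

```text
pack [(array([270., 215.]), array([615.2, -90.2,  85. ]))]
pack_cap [(array([272., 188.]), array([611.2, -64.9,  85. ]))]
rest []
tcp [604.6 -49.9 230.8] shift [-1.74  3.25 -1.02] turn [ 0.7   1.45 13.78] w 85.5
```

View pics/c10.png

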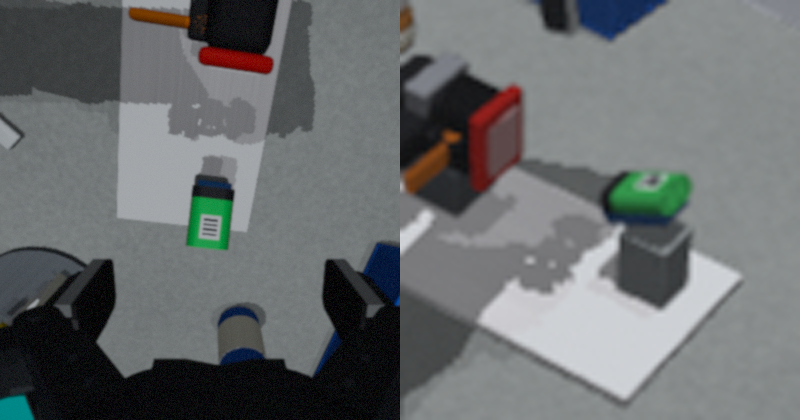

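Request:
apply_moves(steps=[{"grip": 1, "tx": -0.2, "ty": 0.4, "tz": 0, "rx": 0.4, "ry": 0.1, "rz": 1}, {"grip": 1, "tx": -0.2, "ty": 0.4, "tz": 0, "rx": 0.2, "ry": 0.1, "rz": 1}, {"grip": 1, "tx": -0.2, "ty": 0.4, "tz": 0, "rx": 0, "ry": 0.1, "rz": 1}, {"grip": 1, "tx": -0.2, "ty": 0.4, "tz": 0, "rx": 0, "ry": 0, "rz": 1}, {"grip": 1, "tx": -0.2, "ty": 0.4, "tz": 0, "rx": 0, "ry": 0, "rz": 1}, {"grip": 1, "tx": -0.2, "ty": 0.4, "tz": 0, "rx": 0, "ry": 0, "rz": 1}, {"grip": 1, "tx": -0.2, "ty": 0.4, "tz": 0, "rx": 0, "ry": 0, "rz": 1}, {"grip": 1, "tx": -0.1, "ty": 0.2, "tz": 0, "rx": 0, "ry": 0, "rz": 1}])

```text
time: 15.13
eef_pos: [532.2, 90.0, 215.0]
orientation: [-1.577, -0.062, -0.447]
ft_force: [-0.2, 0.0, 1.2]
gripper_width: 85.0
```

```bash
python3 -c "
from h import *
a=.098;need([525,85,200],[-np.sin(a),np.cos(a),0])"
```

```text
tcp [532.2  90.  215. ] shift [-0.18 -0.13 -0.37] turn [0.16 0.58 5.2 ] w 85.0
```

Request:
apply_moves(steps=[{"grip": 1, "tx": -0.1, "ty": -0.1, "tz": 0, "rx": 0.1, "ry": 0.3, "rz": 1}, {"grip": 1, "tx": -0.1, "ty": 0, "tz": 0, "rx": 0, "ry": 0.2, "rz": 1}, {"grip": 1, "tx": 0, "ty": 0, "tz": 0, "rx": 0, "ry": 0, "rz": 1}, {"grip": 1, "tx": 0, "ty": 0, "tz": 0, "rx": 0, "ry": 0, "rz": 1}, {"grip": 1, "tx": 0, "ty": 0, "tz": 0, "rx": 0, "ry": 0, "rz": 0.8}, {"grip": 1, "tx": 0, "ty": 0, "tz": 0, "rx": 0, "ry": 0, "rz": 0}, {"grip": 1, "tx": 0, "ty": 0, "tz": 0, "rx": 0, "ry": 0, "rz": 0}])

```text
time: 15.72
eef_pos: [510.9, 104.0, 203.5]
orientation: [-1.586, 0.019, 0.119]
ft_force: [-0.2, -0.2, -0.8]
gripper_width: 85.4
```

```bash
python3 -c "
from h import *
T=tool();f=env.grab_frame('wrist');cv2.imwrite('pics/w11.png',f);np.save('T11.npy',T)
a=.098;need([525,85,200],[-np.sin(a),np.cos(a),0])
for t,z in(('grip_mid',80),('trigger_pad',80)): print(t,[(np.round(d['position']),ray(d['position'],'wrist',z,T).round(1),round(d['score'],2)) for d in env.landmark_of(t,'wrist')])
h=cv2.cvtColor(f,cv2.COLOR_BGR2HSV)
m=cv2.inRange(h,(5,150,60),(20,255,255));n,l,st,c=cv2.connectedComponentsWithStats(m)
for k in range(1,n):
    if st[k,4]>60: p=np.argwhere(l==k)[:,::-1];print('orange',st[k],ray(c[k],'wrist',89,T).round(1),cv2.minAreaRect(p.astype(np.float32)))
v=h[...,2]
for r in range(60,300,15): k=np.where(v[r]<35)[0];print(r,[(int(a[0]),int(a[-1])) for a in np.split(k,np.where(np.diff(k)>2)[0]+1) if len(a)>12])
"
```

```text
tcp [510.7 104.1 203.5] shift [ 0.36 -0.48 -0.09] turn [ 0.16 -0.16 -0.2 ] w 85.5
grip_mid [(array([256., 228.]), array([536.8,  85.8,  80. ]), 0.63), (array([ 68., 292.]), array([614.4, -68.1,  80. ]), 0.63)]
trigger_pad [(array([212., 220.]), array([535. ,  50.1,  80. ]), 0.77), (array([169., 230.]), array([547.7,  15.7,  80. ]), 0.38)]
orange [208 208  13  55 551] [544.7  53.8  89. ] ((214.0, 235.0), (12.0, 54.0), 0.0)
60 []
75 []
90 []
105 []
120 []
135 []
150 []
165 [(238, 273)]
180 [(240, 272)]
195 [(239, 272)]
210 [(239, 272)]
225 [(240, 271)]
240 [(240, 271)]
255 [(222, 273)]
270 [(157, 171), (234, 293), (385, 399)]
285 [(146, 173), (194, 238), (267, 295), (384, 411)]
```

```bash
python3 -c "
from h import *
T=np.load('T11.npy');a=.098
ex=np.array([np.cos(a),np.sin(a),0]);ey=np.array([-np.sin(a),np.cos(a),0])
q=[ray(u,'wrist',95,T) for u in((255.8,170),(255.8,240))];print([x.round(1) for x in q],[(x@ey).round(1) for x in q])
for u in((214.5,208),(214.5,222),(214.5,260)):
  p=ray(u,'wrist',89,T);print('lever',p.round(1),(p@ex).round(1),(p@ey).round(1))
o=np.array([575.8,-11.4,0]);print('pred grip_mid',o@ex-41,o@ey+97)
"
```

```text
[array([487.8,  82. ,  95. ]), array([541.8,  87.5,  95. ])] [np.float64(33.8), np.float64(34.1)]
lever [522.  53.  89.] 524.6 1.6
lever [533.2  53.8  89. ] 535.9 1.4
lever [565.   56.1  89. ] 567.8 0.6
pred grip_mid 530.9218080129091 29.316578697252936
```

Request:
apply_moves(steps=[{"grip": 1, "tx": 0.3, "ty": -0.35, "tz": -0.4, "rx": 0.16, "ry": -0.16, "rz": -0.2}, {"grip": 1, "tx": 0.2, "ty": -0.3, "tz": -0.5, "rx": 0, "ry": 0, "rz": 0}, {"grip": 1, "tx": 0, "ty": 0, "tz": -0.3, "rx": 0, "ry": 0, "rz": 0}, {"grip": 1, "tx": 0, "ty": 0, "tz": 0, "rx": 0, "ry": 0, "rz": 0}, {"grip": 1, "tx": 0, "ty": 0, "tz": 0, "rx": 0, "ry": 0, "rz": 0}])

```text
time: 16.28
eef_pos: [533.3, 77.5, 155.6]
orientation: [-1.572, -0.006, 0.092]
ft_force: [0.1, -1.1, 0.7]
gripper_width: 85.5
```

```bash
python3 -c "
from h import *
a=.098;need([532,77.4,66],[-np.sin(a),np.cos(a),0])"
```

```text
tcp [533.3  77.5 155.6] shift [-0.03 -0.   -2.24] turn [0.01 0.05 0.05] w 85.5
```

Request:
apply_moves(steps=[{"grip": 1, "tx": 0, "ty": 0, "tz": -0.5, "rx": 0, "ry": 0, "rz": 0}, {"grip": 1, "tx": 0, "ty": 0, "tz": -0.5, "rx": 0, "ry": 0, "rz": 0}, {"grip": 1, "tx": 0, "ty": 0, "tz": -0.5, "rx": 0, "ry": 0, "rz": 0}, {"grip": 1, "tx": 0, "ty": 0, "tz": -0.4, "rx": 0, "ry": 0, "rz": 0}, {"grip": 1, "tx": 0, "ty": 0, "tz": -0.2, "rx": 0, "ry": 0, "rz": 0}, {"grip": 1, "tx": 0, "ty": 0, "tz": 0, "rx": 0, "ry": 0, "rz": 0}, {"grip": 1, "tx": 0, "ty": 0, "tz": 0, "rx": 0, "ry": 0, "rz": 0}])

```text
time: 16.87
eef_pos: [537.3, 81.6, 75.3]
orientation: [-1.571, -0.017, 0.091]
ft_force: [0.1, -0.4, -0.3]
gripper_width: 85.6
```

```bash
python3 -c "
from h import *
a=.098;need([532,77.4,66],[-np.sin(a),np.cos(a),0]);print(env.sense()['ft_force'].round(1))
f=env.grab_frame('wrist');cv2.imwrite('pics/w12.png',f)
h=cv2.cvtColor(f,cv2.COLOR_BGR2HSV)
m=cv2.inRange(h,(5,150,60),(20,255,255));n,l,st,c=cv2.connectedComponentsWithStats(m);print(st[1:][st[1:,4]>60])"
```

```text
tcp [537.3  81.6  75.3] shift [-0.13 -0.11 -0.23] turn [-0.01  0.16  0.06] w 85.6
[ 0.1 -0.4 -0.3]
[[ 199  230   27  105 2165]
 [ 198  342   29   18  375]]
```

Request:
apply_moves(steps=[{"grip": 1, "tx": -0.13, "ty": -0.11, "tz": -0.22, "rx": 0, "ry": 0.15, "rz": 0}, {"grip": 1, "tx": 0, "ty": 0, "tz": 0, "rx": 0, "ry": 0, "rz": 0}])

```text
time: 17.08
eef_pos: [533.2, 77.4, 68.1]
orientation: [-1.57, -0.004, 0.091]
ft_force: [0.3, -0.3, -0.3]
gripper_width: 85.2
```

Request:
apply_moves(force=50, steps=[{"grip": 0.7, "tx": 0, "ty": 0, "tz": 0, "rx": 0, "ry": 0, "rz": 0}, {"grip": 0.5, "tx": 0, "ty": 0, "tz": 0, "rx": 0, "ry": 0, "rz": 0}, {"grip": 0.3, "tx": 0, "ty": 0, "tz": 0, "rx": 0, "ry": 0, "rz": 0}, {"grip": 0.2, "tx": 0, "ty": 0, "tz": 0, "rx": 0, "ry": 0, "rz": 0}, {"grip": 0.2, "tx": 0, "ty": 0, "tz": 0, "rx": 0, "ry": 0, "rz": 0}, {"grip": 0.2, "tx": 0, "ty": 0, "tz": 0, "rx": 0, "ry": 0, "rz": 0}, {"grip": 0.2, "tx": 0, "ty": 0, "tz": 0, "rx": 0, "ry": 0, "rz": 0}, {"grip": 0.2, "tx": 0, "ty": 0, "tz": 0, "rx": 0, "ry": 0, "rz": 0}])

```text
time: 17.75
eef_pos: [533.6, 79.3, 70.6]
orientation: [-1.568, -0.007, 0.09]
ft_force: [-0.6, 1.1, -1.0]
gripper_width: 41.3
```

```bash
python3 -c "
from h import *
f=env.grab_frame('wrist');cv2.imwrite('pics/w13.png',f)
print(env.sense()['gripper_width'],tool()[:3,3].round(1),env.sense()['ft_force'].round(1))
h=cv2.cvtColor(f,cv2.COLOR_BGR2HSV)
m=cv2.inRange(h,(5,150,60),(20,255,255));n,l,st,c=cv2.connectedComponentsWithStats(m);print(st[1:][st[1:,4]>60])"
```

```text
41.319371009645415 [533.6  79.3  70.6] [-0.3  3.2 -0.8]
[[ 215  246   43  104 1830]]
```

Request:
apply_moves(force=110, steps=[{"grip": 0, "tx": 0, "ty": 0, "tz": 0, "rx": 0, "ry": 0, "rz": 0}, {"grip": 0, "tx": 0, "ty": 0, "tz": 0, "rx": 0, "ry": 0, "rz": 0}, {"grip": 0, "tx": 0, "ty": 0, "tz": 0, "rx": 0, "ry": 0, "rz": 0}, {"grip": 0, "tx": 0, "ty": 0, "tz": 0, "rx": 0, "ry": 0, "rz": 0}])

```text
time: 18.13
eef_pos: [533.6, 79.9, 71.0]
orientation: [-1.567, -0.007, 0.09]
ft_force: [-0.0, 3.0, 0.4]
gripper_width: 39.0
```

```bash
python3 -c "
from h import *
T=tool();f=env.grab_frame('wrist');cv2.imwrite('pics/w14.png',f)
print(env.sense()['gripper_width'],tool()[:3,3].round(1),env.sense()['ft_force'].round(1))
h=cv2.cvtColor(f,cv2.COLOR_BGR2HSV)
m=cv2.inRange(h,(5,150,60),(20,255,255));n,l,st,c=cv2.connectedComponentsWithStats(m);print(st[1:][st[1:,4]>60])
k=1+st[1:,4].argmax()
a=.098;ex=np.array([np.cos(a),np.sin(a),0]);ey=np.array([-np.sin(a),np.cos(a),0])
for r in range(st[k,1]+3,st[k,1]+st[k,3],12):
  cc=np.where(l[r]==k)[0]
  if len(cc): p=[ray((q,r),'wrist',89,T) for q in(cc[0],cc[-1])];print(r,cc[[0,-1]],[(q@ex).round(1) for q in p],[(q@ey).round(1) for q in p])"
```

```text
38.94019518394682 [533.6  79.9  71. ] [-1.1  1.9 -0.6]
[[ 217  246   41  104 1634]]
249 [243 256] [np.float64(524.6), np.float64(524.7)] [np.float64(13.0), np.float64(18.0)]
261 [239 256] [np.float64(529.6), np.float64(529.7)] [np.float64(11.2), np.float64(17.8)]
273 [233 253] [np.float64(534.7), np.float64(534.8)] [np.float64(8.7), np.float64(16.5)]
285 [230 251] [np.float64(539.9), np.float64(540.0)] [np.float64(7.2), np.float64(15.6)]
297 [230 247] [np.float64(545.3), np.float64(545.4)] [np.float64(7.0), np.float64(13.8)]
309 [230 243] [np.float64(550.7), np.float64(550.8)] [np.float64(6.7), np.float64(12.0)]
321 [227 238] [np.float64(556.3), np.float64(556.3)] [np.float64(5.3), np.float64(9.8)]
333 [224 235] [np.float64(562.0), np.float64(562.0)] [np.float64(3.7), np.float64(8.3)]
345 [217 230] [np.float64(567.7), np.float64(567.8)] [np.float64(0.5), np.float64(6.0)]
```

Request:
apply_moves(force=35, steps=[{"grip": 0.6, "tx": 0, "ty": 0, "tz": 0, "rx": 0, "ry": 0, "rz": 0}, {"grip": 1, "tx": 0, "ty": 0, "tz": 0, "rx": 0, "ry": 0, "rz": 0}, {"grip": 1, "tx": 0, "ty": 0, "tz": 0, "rx": 0, "ry": 0, "rz": 0}, {"grip": 1, "tx": 0, "ty": 0, "tz": 0, "rx": 0, "ry": 0, "rz": 0}, {"grip": 1, "tx": 0, "ty": 0, "tz": 0, "rx": 0, "ry": 0, "rz": 0}, {"grip": 1, "tx": 0, "ty": 0, "tz": 0.3, "rx": 0, "ry": 0, "rz": 0}])

```text
time: 18.68
eef_pos: [532.4, 74.2, 80.5]
orientation: [-1.573, -0.001, 0.088]
ft_force: [-0.7, -0.4, 0.4]
gripper_width: 85.3
```

```bash
python3 -c "
from h import *
f=env.grab_frame('wrist')
print(env.sense()['gripper_width'],tool()[:3,3].round(1),env.sense()['ft_force'].round(1))
h=cv2.cvtColor(f,cv2.COLOR_BGR2HSV)
m=cv2.inRange(h,(5,150,60),(20,255,255));n,l,st,c=cv2.connectedComponentsWithStats(m);print(st[1:][st[1:,4]>60])
ry=np.array([-.098*np.cos(np.radians(25)),.995*np.cos(np.radians(25)),-np.sin(np.radians(25))]);rz=np.array([-.098*.4226,.995*.4226,.9063])
need(np.array([614,-93.5,85])+70*rz,ry,-rz)"
```

```text
85.32215458083974 [534.2  75.1  83.6] [0.5 0.7 1.7]
[[ 219  237   24  102 1901]
 [ 216  344   30   16  390]]
tcp [534.2  75.1  83.6] shift [ 1.92 -3.48  1.62] turn [-4.14 -0.33  0.08] w 85.3
```

Request:
apply_moves(steps=[{"grip": 1, "tx": 0, "ty": 0, "tz": 0.8, "rx": 0, "ry": 0, "rz": 0}, {"grip": 1, "tx": 0, "ty": 0, "tz": 0.9, "rx": 0, "ry": 0, "rz": 0}, {"grip": 1, "tx": 0, "ty": 0, "tz": 0.9, "rx": 0, "ry": 0, "rz": 0}, {"grip": 1, "tx": 0.3, "ty": -0.7, "tz": 0.2, "rx": -0.2, "ry": 0, "rz": 0}, {"grip": 1, "tx": 0.4, "ty": -0.8, "tz": 0, "rx": -0.8, "ry": -0.1, "rz": 0}, {"grip": 1, "tx": 0.4, "ty": -0.8, "tz": 0, "rx": -0.8, "ry": -0.1, "rz": 0}, {"grip": 0.95, "tx": 0.3, "ty": -0.6, "tz": 0, "rx": -0.8, "ry": -0.1, "rz": 0}, {"grip": 0.85, "tx": 0.2, "ty": -0.2, "tz": 0, "rx": -0.8, "ry": 0, "rz": 0}])

```text
time: 19.4
eef_pos: [600.4, -52.8, 212.6]
orientation: [-1.94, -0.015, 0.093]
ft_force: [-0.8, 0.1, -1.2]
gripper_width: 73.1
```

```bash
cat > end.py <<'E'
from restfit import *
import sys
F=restframe(614,-93.8,.098)
def e(x,y,z): need(tf(F,[x,y,z])[0],F[:3,1],-F[:3,2])
def where(): print("in rest",((tool()[:3,3]-F[:3,3])@F[:3,:3]).round(1),env.sense()['ft_force'].round(1))
E
python3 -c "
from end import *
e(0,1.5,70);where()
T=tool();f=env.grab_frame('wrist');cv2.imwrite('pics/w15.png',f);np.save('T15.npy',T)
for t in('pack','pack_cap'): print(t,[(np.round(d['position']),round(d['score'],2)) for d in env.landmark_of(t,'wrist')])
P=[[0,0,0],[0,26,9.5],[0,-26,19],[0,26,19],[-18,0,10],[18,0,10]];print(proj(tf(F,P),'wrist',T).round(1))
h=cv2.cvtColor(f,cv2.COLOR_BGR2HSV);m=cv2.inRange(h,(45,80,30),(80,255,255));n,l,st,c=cv2.connectedComponentsWithStats(m);print(st[1:][st[1:,4]>200])
"
```

```text
tcp [600.4 -52.8 212.6] shift [ 0.26 -0.26 -1.62] turn [-0.65  0.08  0.04] w 73.1
in rest [ -9.5 -15.7 133.5] [-0.8  0.1 -1.2]
pack [(array([286., 200.]), 0.84)]
pack_cap [(array([322., 208.]), 0.97)]
[[287.8 202.6]
 [321.1 204.9]
 [256.3 210.1]
 [323.4 208.2]
 [288.9 183.8]
 [289.  227.3]]
[[ 257  184   58   47 1930]]
```

Request:
apply_moves(steps=[{"grip": 0.8, "tx": 0.2, "ty": -0.2, "tz": -0.5, "rx": -0.65, "ry": 0.1, "rz": 0}, {"grip": 0.8, "tx": 0.08, "ty": -0.1, "tz": -0.6, "rx": 0, "ry": 0, "rz": 0}, {"grip": 0.8, "tx": 0, "ty": -0.2, "tz": -0.6, "rx": 0, "ry": 0, "rz": 0}, {"grip": 0.8, "tx": 0, "ty": -0.15, "tz": -0.4, "rx": 0, "ry": 0, "rz": 0}, {"grip": 0.8, "tx": 0, "ty": 0, "tz": 0, "rx": 0, "ry": 0, "rz": 0}])

```text
time: 19.97
eef_pos: [609.5, -67.0, 126.8]
orientation: [-1.984, 0.001, 0.105]
ft_force: [-0.5, -0.1, -0.2]
gripper_width: 68.5
```

```bash
python3 -c "
from end import *
e(.7,.5,30);where()"
```

```text
tcp [609.5 -67.  126.8] shift [ 0.1  -0.34 -0.37] turn [-0.22 -0.03 -0.06] w 68.5
in rest [-1.9  6.9 49.3] [-0.5 -0.1 -0.2]
```

Request:
apply_moves(steps=[{"grip": 0.8, "tx": 0.1, "ty": -0.3, "tz": -0.3, "rx": -0.22, "ry": 0, "rz": -0.05}, {"grip": 0.8, "tx": 0, "ty": -0.1, "tz": -0.25, "rx": 0, "ry": 0, "rz": 0}, {"grip": 0.8, "tx": 0, "ty": 0, "tz": 0, "rx": 0, "ry": 0, "rz": 0}])

```text
time: 20.22
eef_pos: [612.5, -81.8, 105.5]
orientation: [-2.0, 0.003, 0.099]
ft_force: [0.4, -0.5, 0.3]
gripper_width: 68.7
```

```bash
python3 -c "
from end import *
e(.7,.5,3);where()"
```

```text
tcp [612.5 -81.8 105.5] shift [ 0.05 -0.26 -0.45] turn [-0.06 -0.04 -0.01] w 68.7
in rest [-0.4  2.3 23.7] [ 0.4 -0.5  0.3]
```

Request:
apply_moves(steps=[{"grip": 0.8, "tx": 0.04, "ty": -0.13, "tz": -0.2, "rx": 0, "ry": 0, "rz": 0}, {"grip": 0.8, "tx": 0, "ty": -0.1, "tz": -0.18, "rx": 0, "ry": 0, "rz": 0}, {"grip": 0.8, "tx": 0, "ty": 0, "tz": 0, "rx": 0, "ry": 0, "rz": 0}])

```text
time: 20.47
eef_pos: [614.8, -90.3, 91.5]
orientation: [-1.997, -0.0, 0.099]
ft_force: [-0.3, -0.3, -0.4]
gripper_width: 68.4
```

```bash
python3 -c "
from end import *
e(.7,.5,3);where()"
```

```text
tcp [614.8 -90.3  91.5] shift [-0.01 -0.04 -0.1 ] turn [-0.1  -0.01 -0.01] w 68.4
in rest [1.2 0.3 7.4] [-0.3 -0.3 -0.4]
```

Request:
apply_moves(steps=[{"grip": 0.8, "tx": 0, "ty": -0.04, "tz": -0.1, "rx": -0.1, "ry": 0, "rz": 0}])

```text
time: 20.55
eef_pos: [615.5, -92.2, 88.5]
orientation: [-2.007, -0.001, 0.098]
ft_force: [-0.2, -0.1, -0.6]
gripper_width: 68.3
```

Request:
apply_moves(force=30, steps=[{"grip": 0.65, "tx": 0, "ty": 0, "tz": 0, "rx": 0, "ry": 0, "rz": 0}, {"grip": 0.5, "tx": 0, "ty": 0, "tz": 0, "rx": 0, "ry": 0, "rz": 0}, {"grip": 0.4, "tx": 0, "ty": 0, "tz": 0, "rx": 0, "ry": 0, "rz": 0}, {"grip": 0.4, "tx": 0, "ty": 0, "tz": 0, "rx": 0, "ry": 0, "rz": 0}, {"grip": 0.4, "tx": 0, "ty": 0, "tz": 0, "rx": 0, "ry": 0, "rz": 0}])

```text
time: 20.97
eef_pos: [615.6, -90.2, 88.5]
orientation: [-2.006, -0.002, 0.1]
ft_force: [0.0, -0.0, -0.7]
gripper_width: 50.9
```

```bash
python3 -c "
from end import *
e(.7,.5,3);where()
T=tool();f=env.grab_frame('wrist');cv2.imwrite('pics/w16.png',f);where()
h=cv2.cvtColor(f,cv2.COLOR_BGR2HSV);m=cv2.inRange(h,(45,80,30),(80,255,255));n,l,st,c=cv2.connectedComponentsWithStats(m);print(st[1:][st[1:,4]>200])
print(proj(tf(T,[[x,y,z] for y in(-16,3) for x in(-18.5,18.5) for z in(-26,26)]),'wrist',T).round(1).tolist())"
```

```text
tcp [615.6 -90.2  88.5] shift [-0.03 -0.05 -0.03] turn [-0.01  0.02 -0.02] w 50.9
in rest [2.  1.6 4.6] [ 0.  -0.  -0.7]
in rest [1.9 1.6 4.6] [-0.6  0.9 -0.4]
[[ 212  226  110   84 6776]]
[[213.1, 236.2], [347.6, 236.2], [217.5, 320.2], [342.9, 320.2], [221.0, 221.1], [339.3, 221.1], [224.4, 296.5], [335.7, 296.5]]
```

Request:
apply_moves(steps=[{"grip": 0.4, "tx": 0, "ty": 0.08, "tz": 0.2, "rx": 0, "ry": 0, "rz": 0}, {"grip": 0.4, "tx": 0, "ty": 0.2, "tz": 0.4, "rx": 0, "ry": 0, "rz": 0}, {"grip": 0.4, "tx": 0, "ty": 0.2, "tz": 0.6, "rx": 0, "ry": 0, "rz": 0}, {"grip": 0.4, "tx": 0, "ty": 0.1, "tz": 0.7, "rx": 0.1, "ry": 0, "rz": 0}, {"grip": 0.4, "tx": 0, "ty": 0, "tz": 0.8, "rx": 0.4, "ry": 0, "rz": 0}, {"grip": 0.4, "tx": 0, "ty": 0, "tz": 0.8, "rx": 0.7, "ry": 0, "rz": 0}, {"grip": 0.4, "tx": 0, "ty": -0.1, "tz": 0.3, "rx": 0.7, "ry": 0, "rz": 0}, {"grip": 0.4, "tx": 0, "ty": -0.2, "tz": 0, "rx": 0.7, "ry": 0, "rz": 0}])

```text
time: 21.68
eef_pos: [613.2, -65.1, 249.0]
orientation: [-1.72, -0.029, 0.12]
ft_force: [-0.1, -0.2, -1.5]
gripper_width: 51.0
```

```bash
python3 -c "
from end import *
T=tool();f=env.grab_frame('wrist');cv2.imwrite('pics/w17.png',f)
h=cv2.cvtColor(f,cv2.COLOR_BGR2HSV);m=cv2.inRange(h,(45,80,30),(80,255,255));n,l,st,c=cv2.connectedComponentsWithStats(m);print(st[1:][st[1:,4]>200])
print(T[:3,3],env.sense()['gripper_width'],env.sense()['joints'].round(2))
Tr=np.load('T1.npy');q=[ray(u,'wrist',77,Tr) for u in((200,76),(234,129),(267,179))];print([x.round(1) for x in q],jd(q[0]-q[2]),np.linalg.norm(q[0]-q[2]))
a=[ray(u,'wrist',45,Tr) for u in((198,100),(230,82),(243,105),(211,123))];print(jd(a[1]-a[0]),jd(a[2]-a[3]),np.mean(a,0).round(1))
need([461,-277,240],[np.cos(np.radians(-42)),np.sin(np.radians(-42)),0])
"
```

```text
[[ 506    0   54    8  327]
 [ 212  227  110   83 6750]]
[613.24129155 -65.10397584 248.95373899] 51.31166810607798 [ 0.42  0.62 -0.7   1.64  0.62  1.08  1.17]
[array([ 474.4, -253.9,   77. ]), array([ 444.5, -295.2,   77. ]), array([ 414.4, -338.2,   77. ])] 54.54660237234836 103.50331807544433
-40.16832038820769 -39.66760687588296 [ 459.4 -272.    45. ]
tcp [613.4 -73.4 248.6] shift [-3.81 -5.09 -0.21] turn [1.19 0.92 6.96] w 51.3
```

Request:
apply_moves(steps=[{"grip": 0.4, "tx": -0.3, "ty": -0.5, "tz": 0, "rx": 0.4, "ry": 0.2, "rz": 1}, {"grip": 0.4, "tx": -0.35, "ty": -0.5, "tz": 0, "rx": 0.4, "ry": 0.2, "rz": 1}, {"grip": 0.4, "tx": -0.35, "ty": -0.5, "tz": 0, "rx": 0.3, "ry": 0.2, "rz": 1}, {"grip": 0.4, "tx": -0.35, "ty": -0.5, "tz": 0, "rx": 0.1, "ry": 0.2, "rz": 1}, {"grip": 0.4, "tx": -0.35, "ty": -0.5, "tz": 0, "rx": 0, "ry": 0, "rz": 1}, {"grip": 0.4, "tx": -0.35, "ty": -0.5, "tz": 0, "rx": 0, "ry": 0, "rz": 1}, {"grip": 0.4, "tx": 0, "ty": 0, "tz": 0, "rx": 0, "ry": 0, "rz": 1}, {"grip": 0.4, "tx": 0, "ty": 0, "tz": 0, "rx": 0, "ry": 0, "rz": 0}])

```text
time: 22.4
eef_pos: [524.1, -196.6, 248.5]
orientation: [-1.568, 0.026, 0.877]
ft_force: [-0.3, 0.2, -0.2]
gripper_width: 51.0
```

```bash
cat > bay.py <<'E'
from h import *
T=tool();f=env.grab_frame('wrist');np.save('T18.npy',T);cv2.imwrite('pics/w18.png',f)
print(T[:3,3].round(1),env.sense()['gripper_width'],env.sense()['joints'].round(2))
for t,z in(('bay',45),('rack',0),('yellow_c',45)): print(t,[(np.round(d['position']),ray(d['position'],'wrist',z,T).round(1).tolist(),round(d['score'],2)) for d in env.landmark_of(t,'wrist')])
h=cv2.cvtColor(f,cv2.COLOR_BGR2HSV)
u=proj([460,-273,60],'wrist',T)[0];print('u',u)
m=((h[...,1]<50)&(h[...,2]>120)).astype(np.uint8);n,l,st,c=cv2.connectedComponentsWithStats(m)
for k in range(1,n):
    if 60<st[k,4]<6000 and np.hypot(*(c[k]-u))<150:
        p=np.argwhere(l==k)[:,::-1].astype(np.float32);r=cv2.minAreaRect(p);b=cv2.boxPoints(r)
        for z in (45,77):
            w=np.array([ray(q,'wrist',z,T) for q in b]);print(st[k,4],c[k].round(),z,w.mean(0).round(1),[(round(jd(w[i+1]-w[i]),1),round(np.linalg.norm(w[i+1]-w[i]),1)) for i in(0,1)])
E
python3 bay.py
```

```text
[ 524.1 -196.6  248.5] 51.13053444730726 [ 0.9   0.66 -0.99  1.72  0.62  1.13  2.15]
bay [(array([277.,  80.]), [462.4, -274.5, 45.0], 0.9)]
rack [(array([275.,  61.]), [448.5, -294.2, 0.0], 0.89)]
yellow_c [(array([272.,  19.]), [431.9, -318.0, 45.0], 0.73)]
u [280.11853815  78.07501456]
484 [283.  11.] 45 [ 420.5 -317.    45. ] [(np.float64(140.3), np.float64(20.7)), (np.float64(50.9), np.float64(18.1))]
484 [283.  11.] 77 [ 426.5 -310.5   77. ] [(np.float64(140.3), np.float64(18.8)), (np.float64(50.9), np.float64(16.4))]
384 [276.  44.] 45 [ 442.8 -299.6   45. ] [(np.float64(145.9), np.float64(40.6)), (np.float64(57.6), np.float64(7.7))]
384 [276.  44.] 77 [ 446.7 -294.6   77. ] [(np.float64(145.9), np.float64(36.8)), (np.float64(57.6), np.float64(7.0))]
409 [306. 220.] 45 [ 525.3 -151.9   45. ] [(np.float64(140.2), np.float64(37.2)), (np.float64(52.0), np.float64(19.4))]
409 [306. 220.] 77 [ 521.7 -160.6   77. ] [(np.float64(140.2), np.float64(33.8)), (np.float64(52.0), np.float64(17.7))]
```

```bash
cat > b2.py <<'E'
from h import *
a=np.radians(145.3)
def b(z,x=462.5,y=-273.7):
    need([x,y,z],[np.cos(a),np.sin(a),0]);print(env.sense()['ft_force'].round(1))
E
python3 -c "
from b2 import *
b(130)"
```

```text
tcp [ 525.6 -194.7  249.1] shift [-1.58 -1.98 -2.98] turn [ 0.18 -0.16  0.86] w 51.1
[ 0.9 -0.1 -1.1]
```

Request:
apply_moves(steps=[{"grip": 0.4, "tx": -0.4, "ty": -0.5, "tz": 0, "rx": 0.1, "ry": -0.1, "rz": 0.5}, {"grip": 0.4, "tx": -0.4, "ty": -0.5, "tz": -0.3, "rx": 0, "ry": 0, "rz": 0.3}, {"grip": 0.4, "tx": -0.4, "ty": -0.5, "tz": -0.5, "rx": 0, "ry": 0, "rz": 0}, {"grip": 0.4, "tx": -0.2, "ty": -0.25, "tz": -0.6, "rx": 0, "ry": 0, "rz": 0}, {"grip": 0.4, "tx": 0, "ty": 0, "tz": -0.6, "rx": 0, "ry": 0, "rz": 0}, {"grip": 0.4, "tx": 0, "ty": 0, "tz": -0.3, "rx": 0, "ry": 0, "rz": 0}, {"grip": 0.4, "tx": 0, "ty": 0, "tz": 0, "rx": 0, "ry": 0, "rz": 0}, {"grip": 0.4, "tx": 0, "ty": 0, "tz": 0, "rx": 0, "ry": 0, "rz": 0}])

```text
time: 23.27
eef_pos: [475.0, -256.9, 157.6]
orientation: [-1.579, 0.007, 0.969]
ft_force: [-0.3, 1.1, -0.3]
gripper_width: 51.2
```

```bash
python3 -c "
from b2 import *
b(100);print(env.sense()['joints'].round(2))"
```

```text
tcp [ 475.  -256.9  157.6] shift [-0.31 -0.42 -1.44] turn [ 0.1   0.03 -0.04] w 51.2
[-0.3  1.1 -0.3]
[ 1.02  0.74 -0.95  1.89  0.78  0.92  2.23]
```

Request:
apply_moves(steps=[{"grip": 0.4, "tx": -0.3, "ty": -0.42, "tz": -0.4, "rx": 0.1, "ry": 0, "rz": 0}, {"grip": 0.4, "tx": 0, "ty": 0, "tz": -0.5, "rx": 0, "ry": 0, "rz": 0}, {"grip": 0.4, "tx": 0, "ty": 0, "tz": -0.3, "rx": 0, "ry": 0, "rz": 0}, {"grip": 0.4, "tx": 0, "ty": 0, "tz": 0, "rx": 0, "ry": 0, "rz": 0}, {"grip": 0.4, "tx": 0, "ty": 0, "tz": 0, "rx": 0, "ry": 0, "rz": 0}])

```text
time: 23.68
eef_pos: [471.5, -270.4, 114.7]
orientation: [-1.585, -0.006, 0.975]
ft_force: [0.4, 0.1, -0.2]
gripper_width: 51.5
```

```bash
python3 -c "
from b2 import *
b(100)
T=tool();f=env.grab_frame('wrist');cv2.imwrite('pics/w19.png',f);np.save('T19.npy',T)
h=cv2.cvtColor(f,cv2.COLOR_BGR2HSV);m=((h[...,1]<50)&(h[...,2]>110)).astype(np.uint8);n,l,st,c=cv2.connectedComponentsWithStats(m)
for k in range(1,n):
    if 100<st[k,4]<15000:
        r=cv2.minAreaRect(np.argwhere(l==k)[:,::-1].astype(np.float32));w=np.array([ray(q,'wrist',77,T) for q in cv2.boxPoints(r)]);print(st[k],w.mean(0).round(1),[(round(jd(w[i+1]-w[i]),1),round(np.linalg.norm(w[i+1]-w[i]),1)) for i in(0,1)])
y=np.array([np.cos(a-np.pi/2),np.sin(a-np.pi/2)]);rk=np.array([462.5,-273.7])-27*y;x=np.array([-y[1],y[0]])
for v in(-54,0,54): print(v,rk+v*y,proj([[*(rk+v*y+s*18*x),77] for s in(-1,1)],'wrist',T).round())
"
```

```text
tcp [ 471.5 -270.4  114.7] shift [-0.22 -0.08 -0.37] turn [ 0.03  0.14 -0.1 ] w 51.5
[ 0.4  0.1 -0.2]
[ 293  102   38   33 1138] [ 424.5 -314.    77. ] [(np.float64(145.9), np.float64(18.3)), (np.float64(58.2), np.float64(15.6))]
[ 266  188   57   38 2065] [ 457.2 -280.4   77. ] [(np.float64(146.1), np.float64(29.7)), (np.float64(57.8), np.float64(20.7))]
[ 234  259   51   40 1488] [ 497.5 -255.8   77. ] [(np.float64(146.2), np.float64(28.2)), (np.float64(56.1), np.float64(24.6))]
[ 205  309  148   56 6313] [ 510.1 -217.4   77. ] [(np.float64(-127.8), np.float64(38.3)), (np.float64(145.9), np.float64(86.3))]
[ 508  327   52   38 1046] [ 385.9 -128.1   77. ] [(np.float64(146.4), np.float64(29.7)), (np.float64(68.0), np.float64(26.5))]
[293 348  29  14 208] [ 502.6 -198.    77. ] [(np.float64(156.5), np.float64(17.3)), (np.float64(65.0), np.float64(8.0))]
[472 359  16  23 175] [ 419.8 -129.6   77. ] [(np.float64(-158.4), np.float64(5.3)), (np.float64(100.8), np.float64(18.4))]
[  96  370   53   50 1413] [ 617.2 -230.5   77. ] [(np.float64(-161.5), np.float64(54.7)), (np.float64(100.4), np.float64(19.8))]
[ 410  370   52   50 1404] [ 457.4 -125.9   77. ] [(np.float64(-167.5), np.float64(19.5)), (np.float64(93.5), np.float64(52.8))]
-54 [ 416.3883586  -340.29366732] [[259.  62.]
 [334.  62.]]
0 [ 447.12945287 -295.89788911] [[259. 172.]
 [328. 173.]]
54 [ 477.87054713 -251.50211089] [[260. 267.]
 [323. 268.]]
```

```bash
python3 -c "
from b2 import *
T=np.load('T19.npy');y=np.array([np.cos(a-np.pi/2),np.sin(a-np.pi/2)]);x=np.array([-y[1],y[0]]);B=np.array([462.5,-273.7])
for v in(-12,0,12): print(v,proj([[*(B+v*y+s*18*x),45] for s in(-1,1)],'wrist',T).round(1).tolist())
f=cv2.imread('pics/w19.png')
for r in (160,166,170,174,178,182,190,200,210,220): print(r,''.join('%4d'%v for v in cv2.cvtColor(f,6)[r,240:350:5]))
h=cv2.cvtColor(f,cv2.COLOR_BGR2HSV);m=cv2.inRange(h,(45,80,30),(80,255,255));n,l,st,c=cv2.connectedComponentsWithStats(m);print(st[1:][st[1:,4]>200])
"
```

```text
-12 [[262.9, 187.0], [320.6, 187.7]]
0 [[263.0, 205.5], [319.8, 206.2]]
12 [[263.0, 223.4], [319.0, 224.2]]
160  122 120 121 122 124 116 107 108 104 109  97  99  98 100 101  98  95  66  64  67  61  62
166  122 120 119 123 121 107 111 109 108 105  99  99  98  96  99  99  96  95  66  65  61  62
170  121 121 121 122 127 202 200 200 201 164 155 155 155 155 155 155 153 152 106  66  63  62
174  120 122 120 121 120 204 202 201 164 160 162 163 163 161 161 162 161 162 106  64  65  62
178  105 119 121 110 113 191 188 143 143 145 145 147 147 148 150 152 155 154  98  62  59  64
182  106 119 114 108  79  66  93  92  90  91  91  91  87  86  88  91  65  65  68  64  59  64
190  105 104 105  64  64  97 150 148 147 149 148 147 147 147 150 148 145  63  63  63  60  63
200   77  63  62  60  62  91 150 149 149 148 150 149 149 149 149 148 146  61  65  65  58  65
210   64  76  75  60  60  91 148 151 149 147 149 149 149 149 149 150 147  66  62  63  61  65
220   77  75  80  75  74  91 146 148 147 148 147 148 146 147 148 148 138  64  64  64  57  66
[[ 212  227  110   84 6802]]
```

Request:
apply_moves(steps=[{"grip": 0.4, "tx": -0.23, "ty": -0.06, "tz": -0.1, "rx": 0, "ry": 0.14, "rz": -0.1}, {"grip": 0.4, "tx": 0, "ty": 0, "tz": -0.15, "rx": 0, "ry": 0, "rz": 0}, {"grip": 0.4, "tx": 0, "ty": 0, "tz": 0, "rx": 0, "ry": 0, "rz": 0}])

```text
time: 23.98
eef_pos: [463.8, -272.4, 106.9]
orientation: [-1.576, 0.002, 0.965]
ft_force: [-0.0, 0.1, -1.6]
gripper_width: 51.0
```

```bash
sed -i 's/x=462.5,y=-273.7/x=461.6,y=-273.1/' b2.py; python3 -c "
from b2 import *
b(52)"
```

```text
tcp [ 463.8 -272.4  106.9] shift [-0.05 -0.02 -1.37] turn [ 0.05  0.03 -0.  ] w 51.0
[-0.   0.1 -1.6]
```

Request:
apply_moves(steps=[{"grip": 0.4, "tx": -0.08, "ty": -0.03, "tz": -0.35, "rx": 0.05, "ry": 0.03, "rz": 0}, {"grip": 0.4, "tx": -0.03, "ty": -0.02, "tz": -0.35, "rx": 0, "ry": 0, "rz": 0}, {"grip": 0.4, "tx": 0, "ty": 0, "tz": -0.2, "rx": 0, "ry": 0, "rz": 0}, {"grip": 0.4, "tx": 0, "ty": 0, "tz": 0, "rx": 0, "ry": 0, "rz": 0}])

```text
time: 24.32
eef_pos: [459.2, -275.2, 68.7]
orientation: [-1.572, -0.0, 0.965]
ft_force: [-0.4, 0.7, -1.8]
gripper_width: 51.2
```

```bash
python3 -c "
from b2 import *
b(50)"
```

```text
tcp [ 459.2 -275.2   68.7] shift [ 0.06  0.05 -0.47] turn [0.   0.01 0.  ] w 51.2
[-0.4  0.7 -1.8]
```

Request:
apply_moves(steps=[{"grip": 0.4, "tx": 0.06, "ty": 0.06, "tz": -0.2, "rx": 0, "ry": 0, "rz": 0}, {"grip": 0.4, "tx": 0, "ty": 0, "tz": -0.15, "rx": 0, "ry": 0, "rz": 0}, {"grip": 0.4, "tx": 0, "ty": 0, "tz": 0, "rx": 0, "ry": 0, "rz": 0}])

```text
time: 24.57
eef_pos: [461.7, -272.4, 52.8]
orientation: [-1.571, -0.001, 0.965]
ft_force: [-0.3, -0.2, -0.9]
gripper_width: 51.5
```

```bash
python3 -c "
from b2 import *
b(50)"
```

```text
tcp [ 461.7 -272.4   52.8] shift [-0.   -0.02 -0.07] turn [-0.    0.    0.01] w 51.5
[-0.3 -0.2 -0.9]
```

One more small step down, ending without a hold row, so that contact shows as force.

Request:
apply_moves(steps=[{"grip": 0.4, "tx": 0, "ty": -0.02, "tz": -0.09, "rx": 0, "ry": 0, "rz": 0}])

```text
time: 24.65
eef_pos: [462.3, -272.8, 49.3]
orientation: [-1.572, -0.001, 0.965]
ft_force: [0.5, -0.3, -0.4]
gripper_width: 51.0
```

```bash
python3 -c "
from b2 import *
env.grab_frame('wrist');b(49)"
```

```text
tcp [ 461.7 -273.2   48.4] shift [-0.    0.    0.01] turn [-0.01  0.    0.  ] w 51.1
[ 0.3 -0.2 -1.5]
```

Request:
apply_moves(steps=[{"grip": 0.4, "tx": 0, "ty": 0, "tz": -0.06, "rx": 0, "ry": 0, "rz": 0}])

```text
time: 24.78
eef_pos: [461.7, -273.3, 47.8]
orientation: [-1.571, 0.001, 0.965]
ft_force: [-11.4, 1.1, 48.7]
gripper_width: 51.7
```

```bash
python3 -c "
from b2 import *
env.grab_frame('wrist');b(49)"
```

```text
tcp [ 461.7 -273.3   48. ] shift [-0.    0.01  0.03] turn [ 0.02 -0.    0.  ] w 51.3
[-4.8  0.9 15.1]
```

Request:
apply_moves(steps=[{"grip": 0.4, "tx": 0, "ty": 0, "tz": 0, "rx": 0, "ry": 0, "rz": 0}, {"grip": 0.7, "tx": 0, "ty": 0, "tz": 0, "rx": 0, "ry": 0, "rz": 0}, {"grip": 0.8, "tx": 0, "ty": 0, "tz": 0, "rx": 0, "ry": 0, "rz": 0}, {"grip": 0.8, "tx": 0, "ty": 0, "tz": 0, "rx": 0, "ry": 0, "rz": 0}])

```text
time: 25.17
eef_pos: [463.0, -273.9, 50.0]
orientation: [-1.575, 0.002, 0.965]
ft_force: [0.6, 0.1, -0.6]
gripper_width: 68.3
```

Request:
apply_moves(steps=[{"grip": 0.8, "tx": 0, "ty": 0, "tz": 0.4, "rx": 0, "ry": 0, "rz": 0}, {"grip": 0.8, "tx": 0, "ty": 0, "tz": 0.7, "rx": 0, "ry": 0, "rz": 0}, {"grip": 0.8, "tx": 0, "ty": 0, "tz": 0.8, "rx": 0, "ry": 0, "rz": 0}, {"grip": 0.8, "tx": 0, "ty": 0, "tz": 0.8, "rx": 0, "ry": 0, "rz": 0}, {"grip": 0.8, "tx": 0.3, "ty": 0.3, "tz": 0.6, "rx": 0, "ry": 0, "rz": 0}, {"grip": 0.8, "tx": 0.4, "ty": 0.4, "tz": 0.3, "rx": 0, "ry": 0, "rz": 0}, {"grip": 0.8, "tx": 0.2, "ty": 0.2, "tz": 0, "rx": 0, "ry": 0, "rz": 0}, {"grip": 0.8, "tx": 0, "ty": 0, "tz": 0, "rx": 0, "ry": 0, "rz": 0}])

```text
time: 25.83
eef_pos: [497.1, -236.9, 197.7]
orientation: [-1.57, 0.001, 0.962]
ft_force: [0.6, 0.5, -0.2]
gripper_width: 68.2
```

```bash
python3 -c "
from h import *
T=tool();f=env.grab_frame('wrist');cv2.imwrite('pics/w20.png',f);print(T[:3,3].round(1))
for t,z in(('pack',45),('bay',45),('pack_cap',54.5),('rack',0),('yellow_c',45)): print(t,[(np.round(d['position']),ray(d['position'],'wrist',z,T).round(1).tolist(),round(d['score'],2)) for d in env.landmark_of(t,'wrist')])
h=cv2.cvtColor(f,cv2.COLOR_BGR2HSV)
for d in env.regions_of('pack','wrist')[:2]:
    r=cv2.minAreaRect(cv2.findNonZero(d['region'].astype(np.uint8)));w=np.array([ray(q,'wrist',62,T) for q in cv2.boxPoints(r)]);print('region',round(d['score'],2),d['extent'],w.mean(0).round(1),[(round(jd(w[i+1]-w[i]),1),round(np.linalg.norm(w[i+1]-w[i]),1)) for i in(0,1)],f[d['region']].mean(0).round())
env.grab_frame('scene');cv2.imwrite('pics/s20.png',env.grab_frame('scene'))
a=np.radians(-34.7);x=np.array([np.cos(a),np.sin(a)]);y=np.array([-x[1],x[0]]);B=np.array([461.6,-273.1])
print(proj([[*(B+s*26*x+v*18.5*y),64] for s in(-1,1) for v in(-1,1)],'wrist',T).round().tolist())
cv2.imwrite('pics/c20.png',cv2.resize(f[20:220,160:400],(720,600),interpolation=2))"
```

```text
[ 497.1 -236.9  197.7]
pack [(array([288., 129.]), [462.0, -275.3, 45.0], 0.7)]
bay []
pack_cap [(array([321., 131.]), [441.4, -259.7, 54.5], 0.94)]
rack [(array([289., 101.]), [447.2, -294.4, 0.0], 0.74)]
yellow_c [(array([292.,  62.]), [430.5, -316.7, 45.0], 0.57)]
region 0.93 [255.8, 101.9, 66.9, 53.8] [ 462.5 -276.1   62. ] [(np.float64(-125.9), np.float64(36.1)), (np.float64(145.1), np.float64(50.9))] [ 84. 129.  55.]
[[325.0, 108.0], [324.0, 156.0], [257.0, 108.0], [258.0, 157.0]]
```

```bash
python3 -c "
from h import *
f=cv2.imread('pics/w20.png');g=cv2.cvtColor(f,6);h=cv2.cvtColor(f,cv2.COLOR_BGR2HSV)
print('cols',list(range(240,345,5)))
for r in range(78,182,4): print(r,''.join('%4d'%v for v in g[r,240:345:5]))
m=cv2.inRange(h,(45,80,30),(80,255,255));n,l,st,c=cv2.connectedComponentsWithStats(m);print(st[1:][st[1:,4]>100])
T=tool()
"
```

```text
cols [240, 245, 250, 255, 260, 265, 270, 275, 280, 285, 290, 295, 300, 305, 310, 315, 320, 325, 330, 335, 340]
78  112 114 113 111  26  15  90 148 144 146 147 145 144 146 141 143 145 138 115 115 111
82  113 111 114 113  20  23  68 118 117 115 114 113 113 111 109 108 107 112 112 114 113
86  111 112 113 112  52  43  45  63  60  61  58  60  54  60  59  61 107 109 114 113  99
90  114 111 111 112  69  68  67  69  65  71  65  71  69  71  69  67 114 111 111 114  51
94  113 114 114 115  83  71 176 180 180 180 180 179 179 179 181 179 117 112 110  75  54
98  116 115 113 112 113 115 183 183 183 183 184 184 183 183 183 180 114 110 100  58  53
102  118 113 113 109 115 114 101  96  93  88  87  84  84  89 105 112 117  99  55  59  53
106  114 111 115 107 106 100  76  61  65  63  63  68  63  67  77  79  78  73  52  53  53
110  113 113 110 108  89  88  93  92  92  90  92  92  93  91  48  30  13  54  55  55  53
114  113 111 111 116 109 108 103 114 109 111 110 109 111 112  61  34  22  55  54  51  53
118  114 113 114 131 134 138 137 137 140 138 138 139 136 137  81  49  16  52  54  54  57
122  116 111 110
[... 647 characters left out ...]
  73  69  47  54  47  11  18  22  51  54  51  55
154  109 110 110 106  87  97  95  91  85  56  53  52  53  57  44  48  54  54  57  55  53
158   98  95 106 105 101 108  95  95  90  82  83  82  85  84  66  53  56  51  53  56  54
162   95  96  97  99  90  96  87  93  84  83  87  84  86  85  81  55  56  55  58  54  52
166   97  94  93  97  93  96 102 120  97  99 100  99 100  99  97  93  53  54  54  53  53
170   91  95  95  95  92  69 134 143 142 145 143 144 144 145 142 127  59  53  55  55  63
174  126  93  93  94  80  52  96 111 108 108 108 105 102 100 101  83  54  57  55  73  76
178  123 120 109  92  57  53  51  55  51  60  55  53  58  56  56  59  54  56  78  79  79
[[ 255  106   57   49 2049]]
```

```bash
python3 -c "
from h import *
f=cv2.imread('pics/w20.png');g=cv2.cvtColor(f,6).astype(int);T=tool();zt=T[:3,2];xt=T[:3,0]
def edges(r,lo,hi): 
    p=g[r-1:r+2].mean(0);d=np.abs(np.diff(p));a=lo+d[lo:lo+20].argmax()+.5;b=hi-20+d[hi-20:hi].argmax()+.5;return a,b
for n,rs,z,lo,hi in(('mid',(94,96,98),77,258,328),('out',(169,171),77,258,328),('pack',(114,118,122,126,130),61,245,333)):
    for r in rs:
        a,b=edges(r,lo,hi);p,q=ray((a,r),'wrist',z,T),ray((b,r),'wrist',z,T);print(n,r,a,b,'len',np.linalg.norm(p-q).round(1),'ctr z',((p+q)/2@zt).round(2),'x',(p@xt).round(2))
for r,z in((92,77),(100,77),(168,77),(173,77),(107,60),(152,60)): print(r,(ray((290,r),'wrist',z,T)@xt).round(1))
"
```

```text
mid 94 267.5 316.5 len 35.3 ctr z -533.3 x 10.28
mid 96 267.5 316.5 len 35.4 ctr z -533.29 x 11.65
mid 98 267.5 316.5 len 35.4 ctr z -533.28 x 13.03
out 169 268.5 315.5 len 35.8 ctr z -532.76 x 64.67
out 171 268.5 315.5 len 35.8 ctr z -532.74 x 66.21
pack 114 263.5 322.5 len 45.8 ctr z -531.79 x 24.34
pack 118 254.5 321.5 len 52.1 ctr z -535.65 x 27.35
pack 122 264.5 322.5 len 45.2 ctr z -531.34 x 30.37
pack 126 264.5 321.5 len 44.6 ctr z -531.7 x 33.42
pack 130 264.5 321.5 len 44.7 ctr z -531.66 x 36.48
92 8.9
100 14.4
168 63.9
173 67.8
107 19.1
152 53.8
```

The pack lies flat, 50.9 x 36 mm at the bay's angle. It's about 2.6 mm off lengthwise against the cheeks, so I'll regrip it by the ends to centre it better.

Request:
apply_moves(force=20, steps=[{"grip": 0.8, "tx": -0.4, "ty": -0.4, "tz": -0.3, "rx": 0, "ry": 0, "rz": 0}, {"grip": 0.8, "tx": -0.4, "ty": -0.35, "tz": -0.5, "rx": 0, "ry": 0, "rz": 0}, {"grip": 0.8, "tx": -0.1, "ty": -0.1, "tz": -0.6, "rx": 0, "ry": 0, "rz": 0}, {"grip": 0.8, "tx": 0, "ty": 0, "tz": -0.5, "rx": 0, "ry": 0, "rz": 0}, {"grip": 0.8, "tx": 0, "ty": 0, "tz": -0.2, "rx": 0, "ry": 0, "rz": 0}, {"grip": 0.8, "tx": 0, "ty": 0, "tz": 0, "rx": 0, "ry": 0, "rz": 0}])

```text
time: 26.78
eef_pos: [456.9, -275.7, 109.9]
orientation: [-1.569, 0.002, 0.956]
ft_force: [0.1, -0.5, 0.6]
gripper_width: 68.1
```

```bash
python3 -c "
from b2 import *
b(52,460.4,-270.8)"
```

```text
tcp [ 456.9 -275.7  109.9] shift [ 0.09  0.12 -1.45] turn [ 0.01 -0.03  0.08] w 68.1
[ 0.1 -0.5  0.6]
```

Request:
apply_moves(steps=[{"grip": 0.8, "tx": 0.09, "ty": 0.12, "tz": -0.4, "rx": 0, "ry": 0, "rz": 0.08}, {"grip": 0.8, "tx": 0, "ty": 0, "tz": -0.4, "rx": 0, "ry": 0, "rz": 0}, {"grip": 0.8, "tx": 0, "ty": 0, "tz": -0.3, "rx": 0, "ry": 0, "rz": 0}, {"grip": 0.8, "tx": 0, "ty": 0, "tz": 0, "rx": 0, "ry": 0, "rz": 0}, {"grip": 0.8, "tx": 0, "ty": 0, "tz": 0, "rx": 0, "ry": 0, "rz": 0}])

```text
time: 27.2
eef_pos: [464.1, -270.6, 67.4]
orientation: [-1.574, 0.0, 0.965]
ft_force: [0.2, 0.2, -0.9]
gripper_width: 68.4
```

```bash
python3 -c "
from b2 import *
b(52,460.4,-270.8)"
```

```text
tcp [ 464.1 -270.6   67.4] shift [-0.09 -0.   -0.38] turn [ 0.02  0.02 -0.  ] w 68.4
[ 0.2  0.2 -0.9]
```

Request:
apply_moves(steps=[{"grip": 0.8, "tx": -0.08, "ty": 0, "tz": -0.2, "rx": 0, "ry": 0, "rz": 0}, {"grip": 0.8, "tx": 0, "ty": 0, "tz": -0.12, "rx": 0, "ry": 0, "rz": 0}, {"grip": 0.8, "tx": 0, "ty": 0, "tz": 0, "rx": 0, "ry": 0, "rz": 0}])

```text
time: 27.45
eef_pos: [462.4, -271.0, 55.8]
orientation: [-1.578, -0.001, 0.966]
ft_force: [-0.2, 0.6, 0.7]
gripper_width: 68.1
```

```bash
python3 -c "
from b2 import *
b(52,460.4,-270.8);d=tool()[:3,3]-[461.7,-273.3,50];T=tool();print('shift vs old grip along jaw',d@T[:3,2],'across',d@T[:3,0])"
```

```text
tcp [ 462.4 -271.    55.8] shift [-0.05  0.01 -0.1 ] turn [ 0.03  0.06 -0.  ] w 68.1
[-0.2  0.6  0.7]
shift vs old grip along jaw 0.7080851506873167 across 2.2672767557612756
```

Request:
apply_moves(steps=[{"grip": 0.8, "tx": -0.06, "ty": 0.03, "tz": -0.08, "rx": 0, "ry": 0, "rz": 0}])

```text
time: 27.53
eef_pos: [460.8, -270.1, 53.1]
orientation: [-1.58, -0.001, 0.965]
ft_force: [0.3, 0.3, -0.1]
gripper_width: 68.3
```

```bash
python3 -c "
from b2 import *
env.grab_frame('scene')
b(52,460.4,-270.8);d=tool()[:3,3]-[461.7,-273.3,50];T=tool();print('shift vs old grip along jaw',d@T[:3,2],'across',d@T[:3,0])"
```

```text
tcp [ 459.3 -269.6   52.3] shift [ 0.03 -0.03 -0.01] turn [ 0.03  0.05 -0.  ] w 68.4
[-0.5  0.2 -0.4]
shift vs old grip along jaw 4.046683140686701 across 1.6448892734964824
```

Request:
apply_moves(steps=[{"grip": 0.8, "tx": 0.03, "ty": -0.02, "tz": 0, "rx": 0, "ry": 0, "rz": 0}])

```text
time: 27.67
eef_pos: [459.9, -270.3, 52.2]
orientation: [-1.577, 0.0, 0.966]
ft_force: [-0.2, -1.4, 0.3]
gripper_width: 68.3
```

```bash
python3 -c "
from b2 import *
env.grab_frame('scene')
d=tool()[:3,3]-[461.7,-273.3,50];T=tool();print('shift vs old grip along jaw',d@T[:3,2],'across',d@T[:3,0],T[:3,3])"
```

```text
shift vs old grip along jaw 2.570646271952628 across 1.508426696727662 [ 460.43260242 -270.58838472   52.27812859]
```

Positioned at 2.57 mm along the jaws. Closing gently.

Request:
apply_moves(force=20, steps=[{"grip": 0.66, "tx": 0, "ty": 0, "tz": 0, "rx": 0, "ry": 0, "rz": 0}, {"grip": 0.6, "tx": 0, "ty": 0, "tz": 0, "rx": 0, "ry": 0, "rz": 0}, {"grip": 0.56, "tx": 0, "ty": 0, "tz": 0, "rx": 0, "ry": 0, "rz": 0}, {"grip": 0.56, "tx": 0, "ty": 0, "tz": 0, "rx": 0, "ry": 0, "rz": 0}])

```text
time: 28.05
eef_pos: [461.2, -271.0, 52.9]
orientation: [-1.579, -0.0, 0.965]
ft_force: [0.9, 0.6, -1.2]
gripper_width: 51.3
```

```bash
python3 -c "
from b2 import *
d=tool()[:3,3]-[461.7,-273.3,50];T=tool();print('shift vs old grip along jaw',d@T[:3,2],'across',d@T[:3,0],T[:3,3],env.sense()['gripper_width'])"
```

```text
shift vs old grip along jaw 1.7624464347489146 across 1.6205362741389222 [ 461.15459635 -270.95183933   52.92287469] 51.2540781116251
```

Request:
apply_moves(steps=[{"grip": 0.65, "tx": 0, "ty": 0, "tz": 0, "rx": 0, "ry": 0, "rz": 0}, {"grip": 0.8, "tx": 0, "ty": 0, "tz": 0, "rx": 0, "ry": 0, "rz": 0}, {"grip": 0.8, "tx": 0, "ty": 0, "tz": 0, "rx": 0, "ry": 0, "rz": 0}])

```text
time: 28.3
eef_pos: [461.1, -271.0, 52.9]
orientation: [-1.579, -0.0, 0.965]
ft_force: [0.2, -1.2, -0.2]
gripper_width: 68.0
```

Request:
apply_moves(steps=[{"grip": 0.8, "tx": 0, "ty": 0, "tz": 0.4, "rx": 0, "ry": 0, "rz": 0}, {"grip": 0.8, "tx": 0, "ty": 0, "tz": 0.7, "rx": 0, "ry": 0, "rz": 0}, {"grip": 0.8, "tx": 0, "ty": 0, "tz": 0.8, "rx": 0, "ry": 0, "rz": 0}, {"grip": 0.8, "tx": 0, "ty": 0, "tz": 0.8, "rx": 0, "ry": 0, "rz": 0}, {"grip": 0.8, "tx": 0.3, "ty": 0.3, "tz": 0.6, "rx": 0, "ry": 0, "rz": 0}, {"grip": 0.8, "tx": 0.4, "ty": 0.4, "tz": 0.3, "rx": 0, "ry": 0, "rz": 0}, {"grip": 0.8, "tx": 0.2, "ty": 0.2, "tz": 0, "rx": 0, "ry": 0, "rz": 0}, {"grip": 0.8, "tx": 0, "ty": 0, "tz": 0, "rx": 0, "ry": 0, "rz": 0}])

```text
time: 28.97
eef_pos: [494.7, -233.1, 201.8]
orientation: [-1.573, 0.0, 0.963]
ft_force: [-0.4, 0.3, 0.1]
gripper_width: 68.4
```

```bash
python3 -c "
from h import *
T=tool();f=env.grab_frame('wrist');cv2.imwrite('pics/w21.png',f);print(T[:3,3].round(1),env.sense()['time'],env.sense()['gripper_width'])
g=cv2.cvtColor(f,6).astype(int);zt=T[:3,2];xt=T[:3,0]
for n,s in(('pack',0),('yellow_c',0)):
  for d in env.regions_of(n,'wrist')[:3]:
    r=cv2.minAreaRect(cv2.findNonZero(d['region'].astype(np.uint8)));w=np.array([ray(q,'wrist',61,T) for q in cv2.boxPoints(r)]);print(n,round(d['score'],2),np.round(d['extent']),w.mean(0).round(1),[(round(jd(w[i+1]-w[i]),1),round(np.linalg.norm(w[i+1]-w[i]),1)) for i in(0,1)],f[d['region']].mean(0).round(),'z',(w.mean(0)@zt).round(2),'x',(w.mean(0)@xt).round(2))
# cheek tops by template brightness: print profile
a=np.radians(-34.7);y=np.array([-np.sin(a),np.cos(a)]);rk=np.array([446.9,-294.7])
for v in(0,54):
    P=rk+v*y;u=proj([*P,77],'wrist',T)[0];r=int(round(u[1]))
    for rr in range(r-6,r+8,2):
        p=g[rr];d=np.abs(np.diff(p));lo,hi=int(u[0])-38,int(u[0])+38;A=lo+d[lo:lo+24].argmax()+.5;Bq=hi-24+d[hi-24:hi].argmax()+.5
        c=(ray((A,rr),'wrist',77,T)+ray((Bq,rr),'wrist',77,T))/2;print(v,rr,A,Bq,p[int(u[0])],(c@zt).round(2),np.linalg.norm(ray((A,rr),'wrist',77,T)-ray((Bq,rr),'wrist',77,T)).round(1))
"
```

```text
[ 494.7 -233.1  201.8] 29.0167 68.42525840294893
pack 0.68 [253. 104.  68.  50.] [ 460.3 -274.4   61. ] [(np.float64(-125.9), np.float64(35.8)), (np.float64(145.2), np.float64(51.7))] [ 87. 132.  57.] z -534.64 x 37.57
yellow_c 0.87 [254.  30.  71.  54.] [ 430.8 -317.3   61. ] [(np.float64(146.4), np.float64(51.9)), (np.float64(58.6), np.float64(36.8))] [ 60. 143. 144.] z -535.0 x -14.44
0 88 255.5 312.5 69 -537.37 41.7
0 90 262.5 311.5 132 -535.17 35.9
0 92 262.5 311.5 179 -535.16 35.9
0 94 262.5 311.5 183 -535.15 36.0
0 96 262.5 311.5 182 -535.15 36.0
0 98 262.5 311.5 161 -535.14 36.1
0 100 264.5 302.5 84 -537.71 28.0
54 162 248.5 309.5 84 -541.02 47.1
54 164 264.5 310.5 127 -534.44 35.6
54 166 264.5 310.5 143 -534.43 35.6
54 168 264.5 310.5 141 -534.42 35.7
54 170 264.5 310.5 125 -534.41 35.7
54 172 261.5 321.5 68 -531.29 46.7
54 174 262.5 323.5 56 -530.11 47.5
```

```bash
python3 -c "
from plant import env
print(env.close_job())"
```

```text
the job is handed in; nothing more can be done
None
```

The job is handed in, done in the order asked, at about 29 s on the robot's clock (limit 69 s).

- **On the rest:** I laid the green pack on the blue rest, label up, black end against the lip, and let go. Wrist and side pictures showed it seated and centred to about 1 mm.
- **Trigger:** I squeezed it until the opening read 39.0 mm and the lever stood at about 0.31 rad in the picture, which is fully home. After release the picture showed it back in its starting position.
- **In the bay:** I picked the pack off the rest by its ends and set it in the free bay of the dark rack. It first lay about 2.6 mm off lengthwise, so I gripped the ends again and shifted it.
- **Last checks:** The pack lies flat along the bay, within about 0.2 mm of the cheeks' middle lengthwise and an estimated 1–2 mm off sideways. The gripper was open and clear above it. The yellow pack in the other bay read within 1–2 mm of its first measurement.

- **Pressing on the rest:** I pressed the pack onto the rest harder than needed, about 25–30 N. Hold moves zeroed the force reading and hid the contact, and the pack slid about 4 mm in the grip.
- **Bay contact:** Setting it down in the bay gave a brief 49 N at the wrist, through the held pack and under the 120 N limit.
- **Not checked by eye:** The picture limit was used up before the bay, so that placing was checked by numbers only. I did not re-measure the tray's yellow packs, the tape or the other things at the end.

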